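# Uncover the pickups and close the clamping jig

### The arm

A 7-joint arm with a two-finger parallel gripper is mounted at the origin on the work surface. World frame = base frame: x ahead of the robot, y to its left, z up, the work surface at z = 0. Lengths are in m, angles in rad, forces in N, time in s.
With the tool pointing down it reaches from about 0.35 to 0.775 m from the base axis. Payload 3.1 kg.
Tool frame: the origin (TCP) lies between the finger pads; the fingertips stand 8 mm ahead of it and the grasp point (between the pads) lies 11 mm behind it; z points along the fingers, x is the direction in which the jaws open and shut, and the axes are right-handed (so a half turn about z gives the same grasp; the last joint's range is limited). The gripper opens to 85 mm and grips with 20 to 120 N. Pads are 22 mm wide; open, the fingers measure 114 mm over their backs; the gripper's body (76 mm by 85 mm) begins 54 mm behind the grasp point. The pads swing forward as they close: fully open they stand 13 mm farther back than shut.
Start: joints at [1.15, 0.311, 0.014, 1.512, -0.004, 1.319, -0.027], TCP at [0.203, -0.511, 0.239] pointing down, gripper open.
Joint ranges: [-2.7, 2.7], [-0.3, 1.91], [-1.27, 1.3], [0.12, 2.57], [-1.44, 4.58], [0.2, 2.03], [-3.05, 3.05]. Speed limits (rad/s): [2.79, 2.79, 3.14, 3.14, 3.14, 3.14, 3.14].

### API

Orientations are given as a 3x3 rotation matrix whose columns are the frame's x, y, z axes.
In Python, from cell import bot gives the robot as it stands.
- The arm moves only by the shell command python3 -m creep 'ROWS' [FORCE]. ROWS is text: rows parted by semicolons, each of 5 numbers parted by spaces: the shift along the world's x, y, z in m, then the turn about the world's z in rad, then the finger opening in m, from 0 to 0.0854. In form: x y z twist claw; .... A call has exactly 8 rows; each row shifts and turns the commanded pose from where the row before left it; what a row does not reach is not made up. A row lasts 1/10 s, in which the tool goes at most 50 mm and 8.59 degrees, less where a joint would pass 70% of its speed; a pose out of reach is approached as far as the arm can. A call is refused whole if a number of a shift passes 0.05 or a number of a turn 0.15, either way. A call with a gripper value outside its range is refused whole. The fingers move at their own pace and stop on an object; FORCE is the grip in N (left out, the last holds). Time passes only in rows, so rows that do not move let the fingers close, or fill a call up. It gives the time, the measured TCP pose, the force and the opening at its end, in the units of the state.
- bot.state(): the state, without advancing time (a new reading comes with each control period).
- bot.grab_frame(name): name is "scene" or "top" or "wrist"; returns a dict with "frame" (420x560x3 uint8, red, green, blue), "z_map" (420x560 float32, m along the optical axis (not along the pixel's ray), 0 where there is no reading), "vertical_fov" (degrees; the focal length in pixels is half the picture's height over the tangent of half this angle, whatever the lens; pixels are square), "cx", "cy" (the principal point, pixels), "R" (3x3) and "t" (3): a world point X has camera coordinates R X + t. Camera axes: x right, y down, z forward; pixel columns grow to the right and rows downward; lengths in m; the calibration is good to about 2 mm. A picture is of the moment at which its call begins.
- bot.finish_job(): hands the job in, once; it reports no verdict.
The state is a dict: "t": time; "joints": joint angles; "dq": joint speeds; "tau": joint torques, N m; "ee_pos": TCP position; "orientation": TCP orientation; "ft_force": force on the tool from outside, world axes, zero at the start; "torque": the same for the moment, N m; "width": finger opening in m.
Only numpy, scipy, OpenCV 4.12 (cv2) and the standard library are available. Lean on these libraries where they do the work, as an engineer would, in place of code of your own. Each camera call takes 0.05 s, during which the arm holds its last target.

### The job

Get the guitar pickups in the jig clamped: lift the loose dust cover off every pickup that still has one and set each cover upright in a recess of its own in the wooden rack, and fit the wing handle fully down onto the jig's square shaft. Only then squeeze the release button in the lever's grip and, keeping it squeezed, swing the lever all the way down to close the hold-down bar; let go and leave it all like that. Leave the glue bottle, the screwdriver and the tin where they stand.

Things in the scene. Friction and masses are not known exactly. Their poses are not given: they have to be found in the camera images.
- cover0_center (a point): one of up to four equal loose white dust covers, 2 to 4 present, each over a pickup on the grey jig, lower edge 20 above the bench. Shell 82 (own x) x 50 (own y) x 26, open below, 3 walls (mm); on top a grip rib 50 long (own x), 14 thick, 36 high. 62 high in all, 60 g; the point is half-way up, 5 above the shell. Lift 20 to clear the pickup (top at 40); pickups are 72 apart along own y
- cover1_center (a point): one of up to four equal loose white dust covers, 2 to 4 present, each over a pickup on the grey jig, lower edge 20 above the bench. Shell 82 (own x) x 50 (own y) x 26, open below, 3 walls (mm); on top a grip rib 50 long (own x), 14 thick, 36 high. 62 high in all, 60 g; the point is half-way up, 5 above the shell. Lift 20 to clear the pickup (top at 40); pickups are 72 apart along own y
- cover2_center (a point): one of up to four equal loose white dust covers, 2 to 4 present, each over a pickup on the grey jig, lower edge 20 above the bench. Shell 82 (own x) x 50 (own y) x 26, open below, 3 walls (mm); on top a grip rib 50 long (own x), 14 thick, 36 high. 62 high in all, 60 g; the point is half-way up, 5 above the shell. Lift 20 to clear the pickup (top at 40); pickups are 72 apart along own y
- cover3_center (a point): one of up to four equal loose white dust covers, 2 to 4 present, each over a pickup on the grey jig, lower edge 20 above the bench. Shell 82 (own x) x 50 (own y) x 26, open below, 3 walls (mm); on top a grip rib 50 long (own x), 14 thick, 36 high. 62 high in all, 60 g; the point is half-way up, 5 above the shell. Lift 20 to clear the pickup (top at 40); pickups are 72 apart along own y
- rack_hole0 (a point): one of four equal rectangular recesses in the wooden rack, a block 210 x 165 x 20 high that stays put. Recess 88 (own x) x 57 (own y), 12 deep; the point is the centre of its mouth, 20 above the bench. A cover fits with its long side along the recess's own x, either way round; seated, the cover's centre is 19 above this point
- rack_hole1 (a point): one of four equal rectangular recesses in the wooden rack, a block 210 x 165 x 20 high that stays put. Recess 88 (own x) x 57 (own y), 12 deep; the point is the centre of its mouth, 20 above the bench. A cover fits with its long side along the recess's own x, either way round; seated, the cover's centre is 19 above this point
- rack_hole2 (a point): one of four equal rectangular recesses in the wooden rack, a block 210 x 165 x 20 high that stays put. Recess 88 (own x) x 57 (own y), 12 deep; the point is the centre of its mouth, 20 above the bench. A cover fits with its long side along the recess's own x, either way round; seated, the cover's centre is 19 above this point
- rack_hole3 (a point): one of four equal rectangular recesses in the wooden rack, a block 210 x 165 x 20 high that stays put. Recess 88 (own x) x 57 (own y), 12 deep; the point is the centre of its mouth, 20 above the bench. A cover fits with its long side along the recess's own x, either way round; seated, the cover's centre is 19 above this point
- handle_center (a point): loose aluminium wing handle (sizes in mm) standing upright on the bench: a square hub 46 x 46 x 34 high with a square blind bore 18.6 wide, 30 deep in its underside (bore sides parallel to own x and y), and on top an upright fin 60 long (own x), 16 thick (own y), 36 high. Overall 70 high, 200 g. The point is at the centre, half-way up (35 above the underside, 1 above the hub's top)
- shaft (a point): foot of the upright square steel shaft on the jig: 16 x 16 (sides along own x and y), 22 high, then an 11 x 11 tip 4 high. The point is on its axis at the base plate (20 above the bench), where the hub comes to rest: handle centre then 35 above the point. The handle fits in any of the four quarter turns
- lever (a joint): the jig's lever, at the end away from the shaft: 0 = raised 75 degrees above level, grows in rad as it swings down towards the robot, 1.25 = fully down (stop). Teeth every 0.14 rad lock it both ways, and down past 1.2, unless the release button is pressed. Takes 3 N at the grip, stays where left. Its hold-down bar, 120 from the hinge, comes down over the pickups and cannot pass a cover
- lever_hinge (a point): point on the lever's hinge axis (own y) in the lever's middle plane, 60 above the bench; the lever swings in the plane of own x and z and points to own -x when level. The hold-down bar runs from the lever along own +y over the whole row of pickups, 14 thick; with the lever raised it stands about 85 beyond the row (away from the robot) and 175 above the bench: keep clear of it
- lever_grip (a point): middle of the lever's grip, 222 from the hinge; own -x runs along the lever to its end, own y is the hinge's direction. Grip of grey plastic, 85 long, 24 wide (own y), 30 deep, ending 28 beyond this point; the button stands 8 proud of its own -y side right here, so grip plus button is 32 wide
- release (a joint): the black release button in the side of the lever's grip (46 x 18 face, centred at lever_grip, pushed along own +y): 0 out, 0.007 fully in, springs out; 3 N to start, 8 N fully in; frees the lever from about 0.005. Pinching the grip sideways between two fingers presses it
- glue: bystander: a glue bottle, 54 diameter, 130 high; origin at its foot
- driver: bystander: a screwdriver lying on the bench
- tin: bystander: a small tin, 60 diameter, 60 high; origin at its foot
Mind the look-alikes: they are no part of the job. Leave any green or purple look-alike of the part that bears handle_center alone.

How it is judged:
On the way, in this order (a step that is already met when the one before it is completed fails the run):
1. all covers that are there stand in recesses of the rack and the wing handle is down on the shaft, with the lever still up ((horizontal distance between cover0_center and rack_hole0 below 0.01 m or horizontal distance between cover0_center and rack_hole1 below 0.01 m or horizontal distance between cover0_center and rack_hole2 below 0.01 m or horizontal distance between cover0_center and rack_hole3 below 0.01 m) and height (world z) of each of cover0_center, cover1_center, cover2_center, cover3_center below 0.044 m and angle between each of cover0_center, cover1_center, cover2_center, cover3_center, handle_center's own z axis and vertical below 0.08 rad and linear speed of each of cover0, cover1, cover2, cover3, handle below 0.02 m/s and (horizontal distance between cover1_center and rack_hole0 below 0.01 m or horizontal distance between cover1_center and rack_hole1 below 0.01 m or horizontal distance between cover1_center and rack_hole2 below 0.01 m or horizontal distance between cover1_center and rack_hole3 below 0.01 m) and (horizontal distance between cover2_center and rack_hole0 below 0.01 m or horizontal distance between cover2_center and rack_hole1 below 0.01 m or horizontal distance between cover2_center and rack_hole2 below 0.01 m or horizontal distance between cover2_center and rack_hole3 below 0.01 m) and (horizontal distance between cover3_center and rack_hole0 below 0.01 m or horizontal distance between cover3_center and rack_hole1 below 0.01 m or horizontal distance between cover3_center and rack_hole2 below 0.01 m or horizontal distance between cover3_center and rack_hole3 below 0.01 m) and horizontal distance between handle_center and shaft below 0.004 m and z of handle_center in the frame of shaft below 0.039 m and value of joint lever below 0.5 rad), for 0.2 s.
2. the lever is swung all the way down (value of joint lever above 1.2 rad), for 0.2 s.
At the end, for the whole second after the job is handed in: Every cover present rests upright in a rack recess (centre within 10 mm of the recess's, under 44 mm above the bench); the wing handle is upright on the shaft (axis within 4 mm, at most 4 mm short of fully down); the lever is down past 1.2 rad; covers and handle at rest ((horizontal distance between cover0_center and rack_hole0 below 0.01 m or horizontal distance between cover0_center and rack_hole1 below 0.01 m or horizontal distance between cover0_center and rack_hole2 below 0.01 m or horizontal distance between cover0_center and rack_hole3 below 0.01 m) and height (world z) of each of cover0_center, cover1_center, cover2_center, cover3_center below 0.044 m and angle between each of cover0_center, cover1_center, cover2_center, cover3_center, handle_center's own z axis and vertical below 0.08 rad and linear speed of each of cover0, cover1, cover2, cover3, handle below 0.02 m/s and (horizontal distance between cover1_center and rack_hole0 below 0.01 m or horizontal distance between cover1_center and rack_hole1 below 0.01 m or horizontal distance between cover1_center and rack_hole2 below 0.01 m or horizontal distance between cover1_center and rack_hole3 below 0.01 m) and (horizontal distance between cover2_center and rack_hole0 below 0.01 m or horizontal distance between cover2_center and rack_hole1 below 0.01 m or horizontal distance between cover2_center and rack_hole2 below 0.01 m or horizontal distance between cover2_center and rack_hole3 below 0.01 m) and (horizontal distance between cover3_center and rack_hole0 below 0.01 m or horizontal distance between cover3_center and rack_hole1 below 0.01 m or horizontal distance between cover3_center and rack_hole2 below 0.01 m or horizontal distance between cover3_center and rack_hole3 below 0.01 m) and horizontal distance between handle_center and shaft below 0.004 m and z of handle_center in the frame of shaft below 0.039 m and value of joint lever above 1.2 rad); the robot touches nothing.
It fails at once if the glue bottle is moved by more than 30 mm (distance of glue from where it was at the start of the episode above 0.03 m).
It fails at once if the screwdriver is moved by more than 30 mm (distance of driver from where it was at the start of the episode above 0.03 m).
It fails at once if the tin is moved by more than 30 mm (distance of tin from where it was at the start of the episode above 0.03 m).
Of cover0, cover1, cover2, cover3 only 2 to 4 are there at a start; the rules pass over those that are not, and their reading is None.
At some moment in a run one of handle may be knocked a few centimetres aside while the robot is not near it.
Once in a run the grip may slacken for a moment while it holds something.
It also fails if it takes over 210 s, if anything falls off the work surface, if the arm or the gripper's body presses on something with over 40 N, if the wrist force passes 120 N, or if a joint passes its speed limit or range.

## Working session

There is one attempt and no reset: what is moved stays moved. The work goes in short steps, Python scripts to look and compute and a shell command to move; the robot and the scene stay as the last step left them, time stands still between calls to the robot, and variables do not carry over. Pictures are saved under pics/ and viewed, and the job is handed in when it is done.

```bash
ls; mkdir -p pics; cat > h.py <<'E'
import numpy as np,cv2
from cell import bot
def grab(name,tag):
    f=bot.grab_frame(name); np.savez(f'pics/{tag}.npz',**{k:np.array(v) for k,v in f.items()})
    cv2.imwrite(f'pics/{tag}.png',f['frame'][:,:,::-1]); return f
def load(tag): return dict(np.load(f'pics/{tag}.npz'))
def foc(f): return 210/np.tan(np.radians(float(f['vertical_fov']))/2)
def px(f,u,v,z=None):
    """pixel->world, by depth or by plane height z"""
    F=foc(f); d=np.array([(u-f['cx'])/F,(v-f['cy'])/F,1.]); R=f['R'];t=f['t']
    if z is None: return R.T@(d*float(f['z_map'][int(round(v)),int(round(u))])-t)
    o=-R.T@t; w=R.T@d; return o+w*(z-o[2])/w[2]
def cloud(f):
    F=foc(f); v,u=np.mgrid[0:420,0:560]; Z=f['z_map']
    P=np.stack([(u-f['cx'])/F*Z,(v-f['cy'])/F*Z,Z],-1)
    return (P-f['t'])@f['R']
def crop(tag,u0,v0,u1,v1,s,out):
    im=cv2.imread(f'pics/{tag}.png')[v0:v1,u0:u1]; cv2.imwrite(f'pics/{out}.png',cv2.resize(im,None,fx=s,fy=s,interpolation=cv2.INTER_CUBIC))
E
python3 - <<'E'
from h import *
for n in ('scene','top','wrist'):
    f=grab(n,n+'0'); print(n,f['vertical_fov'],f['cx'],f['cy'],(-f['R'].T@f['t']).round(3))
s=bot.state(); print(s['t'],s['ee_pos'],s['orientation'],s['width'],s['ft_force'])
E
```

```text
pics
scene 49.87913211843776 270.19560898443444 208.6650341895489 [1.003 0.692 1.097]
top 55.785147807059914 281.1795576408493 203.435379894297 [0.369 0.042 1.298]
wrist 63.556937603736365 283.82075151295624 204.62562331013353 [ 0.278 -0.481  0.373]
0.15 [ 0.20321105 -0.51050211  0.23846955] [[ 3.69864529e-01 -9.29085411e-01 -7.27233936e-04]
 [-9.29083897e-01 -3.69865240e-01  1.67855689e-03]
 [-1.82850127e-03  5.48226848e-05 -9.99998327e-01]] 0.08558981141442684 [-0.00832876  0.87807144  0.12878635]
```

```bash
python3 -c "
import cv2
a=cv2.imread('pics/scene0.png');cv2.imwrite('pics/scene0b.png',cv2.resize(a,(800,600)))
a=cv2.imread('pics/top0.png');cv2.imwrite('pics/top0b.png',cv2.resize(a,(800,600)))"
```

```text
(no output)
```

View pics/scene0b.png

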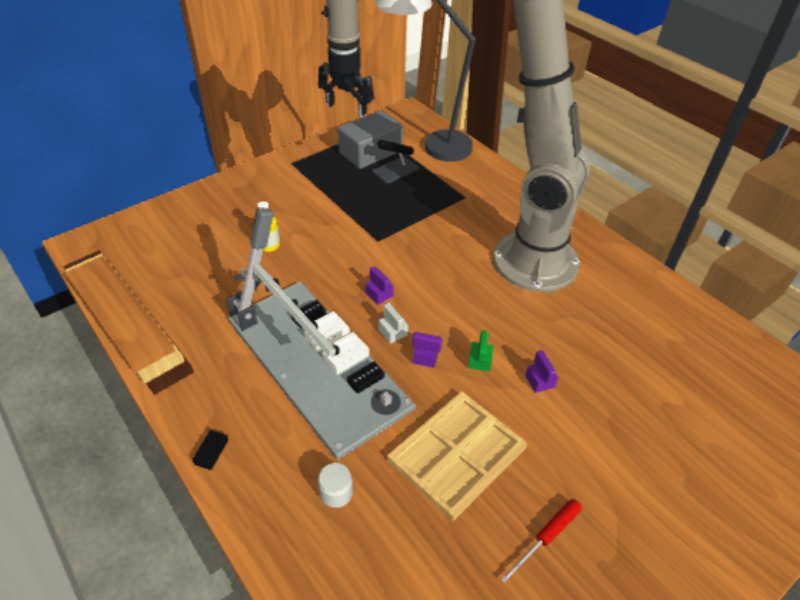

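View pics/top0b.png

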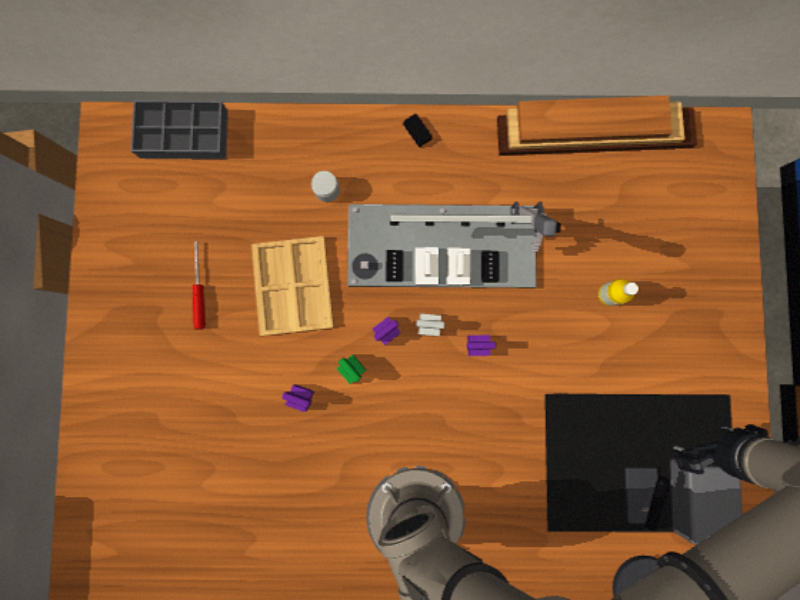

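The top view (800x600) shows two covers on the middle pickups at (427,264) and (459,264), with bare pickups at (395,265) and (490,265). The shaft is at (365,265), the rack at (292,285), and the lever at (535,215), raised.

Handle candidates:
- silver at (430,325): the aluminium one, which I choose
- purple at (386,330), (481,345) and (298,398): look-alikes
- green at (351,369): look-alike

The tin at (325,186) and the yellow bottle at (618,292) are bystanders. Next come close crops and measurements.

```bash
python3 - <<'E'
from h import *
f=load('top0'); 
crop('top0',170,130,420,270,3.2,'c1')
C=cloud(f)
im=f['frame'].astype(int)
def obb(m,lab):
    n,l,st,ce=cv2.connectedComponentsWithStats(m.astype(np.uint8))
    for i in range(1,n):
        if st[i,4]<25: continue
        P=C[l==i]; r=cv2.minAreaRect((P[:,:2]*1000).astype(np.float32))
        print(lab,'px',ce[i].round(1),st[i,4],'mean',P.mean(0).round(4),'rect',np.round(r[0],1),np.round(r[1],1),round(r[2],1))
Z=C[:,:,2]; u0=(C[:,:,0]>.28)&(C[:,:,0]<.75)&(C[:,:,1]<.5)&(C[:,:,1]>-.5)
obb(u0&(Z>.062)&(Z<.1),'z62-100')
obb(u0&(Z>.038)&(Z<.062),'z38-62')
obb(u0&(Z>.012)&(Z<.028),'z12-28')
obb(u0&(Z>.13),'hi')
E
```

```text
z62-100 px [362.4 146.1] 51 mean [ 0.6749 -0.2196  0.076 ] rect [ 675.3 -221. ] [27.9 25.1] 57.4
z62-100 px [376.1 145.2] 30 mean [ 0.6795 -0.2641  0.0707] rect [ 682.1 -263.4] [15.8 24.6] 64.0
z62-100 px [374.5 172.4] 31 mean [ 0.5897 -0.2538  0.0856] rect [ 592.1 -254. ] [20.5 10.6] 17.6
z62-100 px [299.  184.5] 80 mean [ 0.5507 -0.0201  0.0817] rect [551.  -20.2] [46.8 13.1] 0.3
z62-100 px [322.  184.6] 79 mean [ 0.5509 -0.0915  0.0814] rect [551.4 -91.4] [47.1 13. ] 0.2
z62-100 px [432.7 204.1] 188 mean [ 0.4919 -0.4316  0.0856] rect [ 493.9 -438.3] [52.6 46.3] 11.6
z62-100 px [270.  230.9] 101 mean [0.407  0.0686 0.0702] rect [407.4  68.3] [15.8 59.2] 38.1
z62-100 px [301.4 226.5] 98 mean [ 0.4212 -0.0282  0.0699] rect [421.3 -28.8] [59.1 15.7] 90.0
z62-100 px [336.9 241.2] 100 mean [ 0.3767 -0.1379  0.0699] rect [ 375.7 -139.6] [15.4 58.9] 0.3
z62-100 px [244.8 258.7] 105 mean [0.3215 0.1454 0.0701] rect [321.4 145.6] [58.8 16. ] 41.8
z38-62 px [227.3 130.7] 183 mean [0.7271 0.2084 0.0559] rect [727.1 209.8] [43.4 57.5] 2.6
z38-62 px [298.4 185.7] 335 mean [ 0.552  -0.0198  0.0
[... 373 characters left out ...]
42] rect [553.7 118.5] [14.2 13.2] 0.5
z38-62 px [425.5 206. ] 48 mean [ 0.4893 -0.422   0.0511] rect [ 489.9 -426.3] [53.  22.2] 16.7
z12-28 px [305.6 170.9] 5363 mean [ 0.6051 -0.0447  0.0207] rect [603.8 -57.1] [430.5 191.4] 89.9
z12-28 px [204.  199.4] 1510 mean [0.5094 0.2842 0.0202] rect [509.5 284.1] [211.2 166.2] 6.9
z12-28 px [139.6 213.2] 210 mean [0.4629 0.4896 0.0221] rect [474.3 491. ] [129.7  21.3] 2.0
z12-28 px [421.9 206.5] 28 mean [ 0.4904 -0.4213  0.0215] rect [ 493.  -422.8] [49.1 15.7] 4.6
hi px [340.5 153.7] 877 mean [ 0.6198 -0.1277  0.2079] rect [ 516.2 -108.9] [266.9 326.4] 5.2
hi px [442.4 201.7] 36 mean [ 0.4944 -0.4423  0.1323] rect [ 495.1 -442.8] [22.1 21.2] 87.5
```

View pics/c1.png

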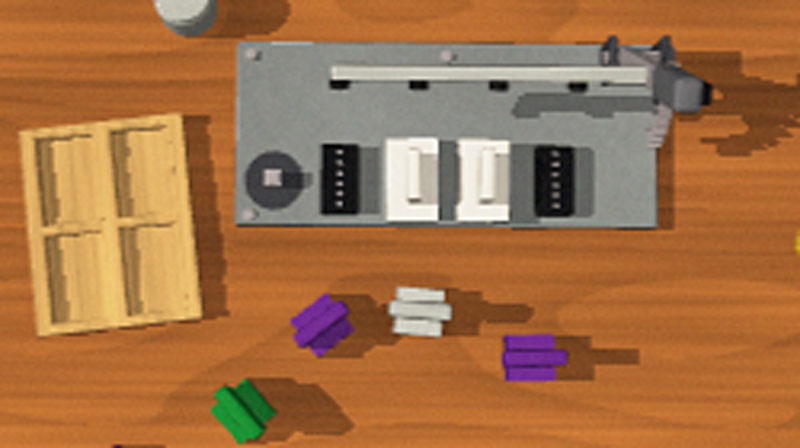

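```bash
python3 -m creep '0.02 0.03 0.01 0.149 0.05;0.02 0.03 0.01 0.149 0.05;0.02 0.03 0.01 0.149 0.05;0.02 0.03 0.01 0.149 0.05;0.02 0.03 0.01 0.149 0.05;0.02 0.03 0.01 0.149 0.05;0.02 0.03 0.01 0.149 0.05;0.02 0.03 0.01 0.149 0.05' 30
python3 -m creep '0.012 0.028 0 0.149 0.05;0.012 0.028 0 0.149 0.05;0.012 0.028 0 0.149 0.05;0.012 0.028 0 0.149 0.05;0.012 0.028 0 0.149 0.05;0.012 0.028 0 0.149 0.05;0.012 0.028 0 0.149 0.05;0.012 0.028 0 0.149 0.05'
python3 -m creep '0.01 0 0 0.12 0.05;0.01 0 0 0.12 0.05;0.01 0 0 0.12 0.05;0 0 0 0 0.05;0 0 0 0 0.05;0 0 0 0 0.05;0 0 0 0 0.05;0 0 0 0 0.05'
cat >> h.py <<'E'
def st():
    s=bot.state(); x=s['orientation'][:,0] if hasattr(s['orientation'],'shape') else np.array(s['orientation'])[:,0]
    print('t',round(s['t'],2),'p',np.round(s['ee_pos'],4),'yaw',np.degrees(np.arctan2(x[1],x[0])).round(2),'w',round(s['width'],4),'F',np.round(s['ft_force'],1),'q',np.round(s['joints'],2))
E
python3 - <<'E'
from h import *
st(); f=grab('wrist','w1'); print((-f['R'].T@f['t']).round(3)); st()
E
```

```text
t: 0.95
ee_pos: [0.3638, -0.2696, 0.3195]
orientation: [[1.0, 0.006, -0.0], [0.006, -1.0, -0.0], [-0.0, 0.0, -1.0]]
ft_force: [1.2, -1.0, 0.4]
width: 0.0502
t: 1.75
ee_pos: [0.4595, -0.0459, 0.3191]
orientation: [[0.364, 0.931, -0.0], [0.931, -0.364, -0.0], [-0.0, -0.0, -1.0]]
ft_force: [-0.3, 0.3, -0.3]
width: 0.0498
t: 2.55
ee_pos: [0.4891, -0.0471, 0.3194]
orientation: [[0.02, 1.0, 0.0], [1.0, -0.02, -0.0], [-0.0, 0.0, -1.0]]
ft_force: [0.5, -0.0, 0.1]
width: 0.0503
t 2.55 p [ 0.4891 -0.0471  0.3194] yaw 88.88 w 0.0503 F [ 0.5 -0.   0.1] q [ 0.6   0.21 -0.66  1.49  0.13  1.48  1.49]
[ 0.41  -0.045  0.454]
t 2.6 p [ 0.4892 -0.0471  0.3195] yaw 88.89 w 0.0503 F [ 0.2  0.4 -0.7] q [ 0.6   0.21 -0.66  1.49  0.13  1.48  1.49]
```

View pics/w1.png

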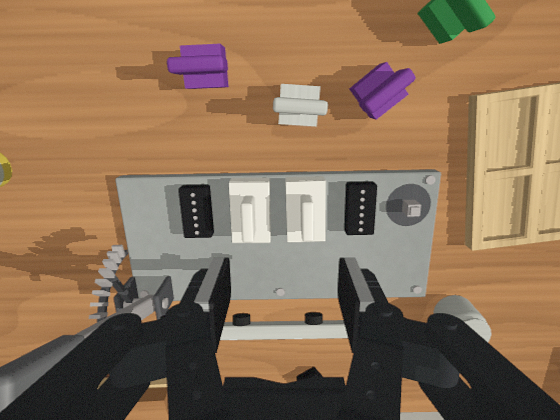

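The wrist view shows the covers at (250,212) and (306,212), the silver handle at (300,105), the shaft at (411,208) and part of the rack at the right edge. I'll measure these from the depth data.

```bash
cat >> h.py <<'E'
def obb(f,zlo,zhi,lab='',box=(.28,.76,-.5,.5),mn=60,vmax=420):
    C=cloud(f); Z=C[:,:,2]; m=(Z>zlo)&(Z<zhi)&(C[:,:,0]>box[0])&(C[:,:,0]<box[1])&(C[:,:,1]>box[2])&(C[:,:,1]<box[3]); m[vmax:]=0
    n,l,s,ce=cv2.connectedComponentsWithStats(m.astype(np.uint8))
    for i in range(1,n):
        if s[i,4]<mn: continue
        P=C[l==i]; r=cv2.minAreaRect((P[:,:2]*1000).astype(np.float32))
        print(lab,'px',ce[i].round(),s[i,4],'z',np.median(P[:,2]).round(4),'c',np.round(r[0],1),'size',np.round(r[1],1),'ang',round(r[2],2))
E
python3 - <<'E'
from h import *
f=load('w1')
obb(f,.077,.09,'rib',vmax=255); obb(f,.064,.077,'fin',vmax=255); obb(f,.036,.055,'shell',vmax=255)
obb(f,.012,.028,'plate',vmax=300,mn=400)
E
```

```text
rib px [307. 220.] 452 z 0.0814 c [553.5 -21.1] size [49.3 13. ] ang 0.23
rib px [247. 222.] 464 z 0.0813 c [553.3 -92.2] size [14.2 48.9] ang 89.11
fin px [480.  12.] 551 z 0.0692 c [332.4 153.5] size [36.4 16.1] ang 41.73
fin px [195.  64.] 908 z 0.0692 c [ 377.9 -138.8] size [16.2 59.5] ang 1.16
fin px [389.  90.] 853 z 0.0693 c [409.1  68.5] size [16.2 59.7] ang 37.91
fin px [299. 106.] 802 z 0.0692 c [423.1 -27.9] size [59.2 16. ] ang 85.17
fin px [250. 210.] 75 z 0.0706 c [550.5 -85.9] size [47.  12.3] ang 15.82
fin px [118. 249.] 92 z 0.0733 c [ 590. -255.] size [12.4 14.6] ang 88.43
shell px [461.  15.] 332 z 0.0465 c [333.9 145.6] size [43.8  2.7] ang 43.1
shell px [211.  70.] 85 z 0.0456 c [ 384.9 -135.3] size [13.5 56.5] ang 16.53
shell px [376.  89.] 146 z 0.0466 c [404.7  63. ] size [12.  59.5] ang 49.47
shell px [305. 208.] 1872 z 0.0457 c [554.  -20.7] size [82.5 50. ] ang 0.28
shell px [250. 209.] 1856 z 0.0456 c [554.  -92.2] size [50.1 82.4] ang 88.9
shell px [360. 209.] 1482 z 0.0396 c [554.7  51.6] size [38.4 68.9] ang 89.86
shell px [195. 212.] 1476 z 0.0395 c [ 554.7 -164.1] size [37.9 69.3] ang 89.94
shell px [413. 209.] 177 z 0.0428 c [555.1 118.6] size [16.  16.8] ang 1.53
plate px [512. 167.] 6745 z 0.0195 c [513.4 262.6] size [210.7 124.1] ang 7.0
plate px [280. 236.] 26694 z 0.0197 c [605.1 -56.6] size [429.8 190.6] ang 89.94
```

```bash
python3 -m creep '0.016 0.0065 -0.02 0.01 0.05;0.016 0.0065 -0.02 0.01 0.05;0.016 0.0065 -0.03 0 0.05;0.016 0.0065 -0.03 0 0.05;0 0 -0.03 0 0.05;0 0 -0.03 0 0.05;0 0 -0.03 0 0.05;0 0 0 0 0.05'
python3 - <<'E'
from h import *
st()
E
```

```text
t: 3.4
ee_pos: [0.5497, -0.0217, 0.1251]
orientation: [[-0.001, 1.0, -0.01], [1.0, 0.001, 0.0], [0.0, -0.01, -1.0]]
ft_force: [-0.5, -0.2, 0.3]
width: 0.0502
t 3.4 p [ 0.5497 -0.0217  0.1251] yaw 90.06 w 0.0502 F [-0.5 -0.2  0.3] q [ 0.46  0.48 -0.62  1.65  0.31  1.12  1.33]
```

```bash
python3 -m creep '0 0 -0.02 0 0.05;0 0 -0.02 0 0.05;0 0 -0.015 0 0.05;0 0 -0.0105 0 0.05;0 0 0 0 0.05;0 0 0 0 0.05;0 0 0 0 0.02;0 0 0 0 0'
python3 -m creep '0 0 0 0 0;0 0 0 0 0;0 0 0 0 0;0 0 0 0 0;0 0 0 0 0;0 0 0.015 0 0;0 0 0.015 0 0;0 0 0.01 0 0' 50
python3 - <<'E'
from h import *
st(); grab('scene','s1'); crop('s1',130,170,370,330,3,'s1c')
E
```

```text
t: 4.2
ee_pos: [0.5542, -0.0209, 0.0649]
orientation: [[-0.001, 1.0, 0.002], [1.0, 0.001, -0.0], [-0.0, 0.002, -1.0]]
ft_force: [-0.1, -0.8, 0.5]
width: 0.0215
t: 5.0
ee_pos: [0.5535, -0.0209, 0.105]
orientation: [[-0.001, 1.0, 0.0], [1.0, 0.001, 0.0], [0.0, 0.0, -1.0]]
ft_force: [0.3, 0.5, -0.8]
width: 0.0129
t 5.0 p [ 0.5535 -0.0209  0.105 ] yaw 90.08 w 0.0129 F [ 0.3  0.5 -0.8] q [ 0.45  0.51 -0.62  1.67  0.32  1.07  1.31]
```

View pics/s1c.png

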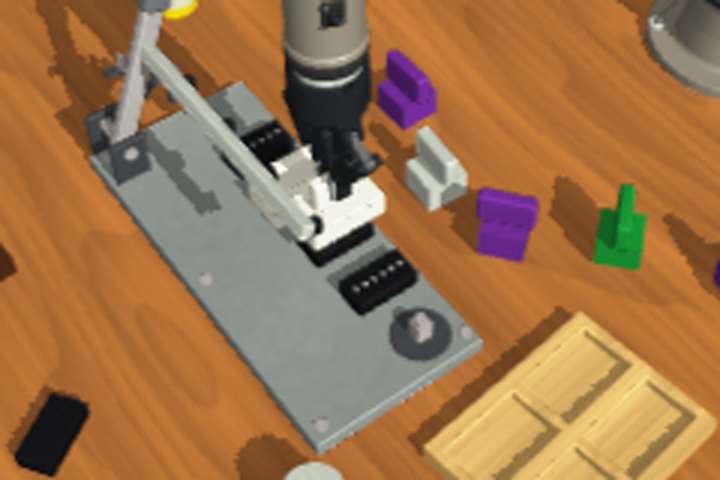

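```bash
python3 -m creep '0 0 0.03 0 0;0 0 0.03 0 0;0 0.04 0.03 0 0;0 0.04 0.03 0 0;0.005 0.045 0.03 0 0;0.005 0.045 0.03 0 0;0.005 0.045 0.015 0 0;0.005 0.045 0 0 0'
python3 -m creep '0 0.03 0 0 0;0 0.01 0 0 0;0 0 0 0 0;0 0 0 0 0;0 0 0 0 0;0 0 0 0 0;0 0 0 0 0;0 0 0 0 0'
python3 - <<'E'
from h import *
st(); f=grab('wrist','w2'); st()
obb(f,.012,.028,'plate',mn=400)
obb(f,.003,.0135,'recess',mn=200)
E
```

```text
t: 5.85
ee_pos: [0.5736, 0.2338, 0.2971]
orientation: [[-0.0, 1.0, 0.005], [1.0, 0.0, 0.002], [0.002, 0.005, -1.0]]
ft_force: [1.3, -0.1, 0.1]
width: 0.0131
t: 6.65
ee_pos: [0.5729, 0.271, 0.2942]
orientation: [[-0.0, 1.0, 0.0], [1.0, 0.0, -0.0], [-0.0, 0.0, -1.0]]
ft_force: [0.3, 0.8, -0.8]
width: 0.0133
t 6.65 p [0.5729 0.271  0.2942] yaw 90.0 w 0.0133 F [ 0.3  0.8 -0.8] q [-0.08  0.56 -0.69  1.12  0.34  1.57  0.88]
t 6.7 p [0.5728 0.2713 0.2942] yaw 90.03 w 0.013 F [ 1.3  0.  -0.3] q [-0.08  0.56 -0.69  1.12  0.34  1.57  0.88]
plate px [297.  84.] 10439 z 0.0196 c [510.7 284.3] size [210.5 165.5] ang 6.94
plate px [28. 27.] 478 z 0.02 c [428.3  -6.8] size [19.1 49.9] ang 62.96
plate px [480.  62.] 2177 z 0.0231 c [482.4 489.3] size [141.7  21.6] ang 0.11
plate px [104. 189.] 23465 z 0.0197 c [604.9  25.3] size [267.8 189.2] ang 89.87
recess px [116.  26.] 208 z 0.0086 c [422.9  84.9] size [20.  50.9] ang 62.34
recess px [35. 28.] 285 z 0.0086 c [425.3  -5.2] size [ 7.7 46.4] ang 77.71
recess px [323.  57.] 4239 z 0.0079 c [456.2 316.3] size [88.4 57. ] ang 7.04
recess px [256.  66.] 4160 z 0.0078 c [465.4 240.3] size [88.3 57.4] ang 6.9
recess px [195. 178.] 302 z 0.0084 c [604.5 158.8] size [187.2   2.4] ang 0.37
recess px [331. 142.] 3022 z 0.0078 c [556.2 328.4] size [88.  56.7] ang 6.84
recess px [267. 144.] 2420 z 0.0077 c [554.6 251.1] size [66.3 57.3] ang 6.89
```

View pics/w2.png

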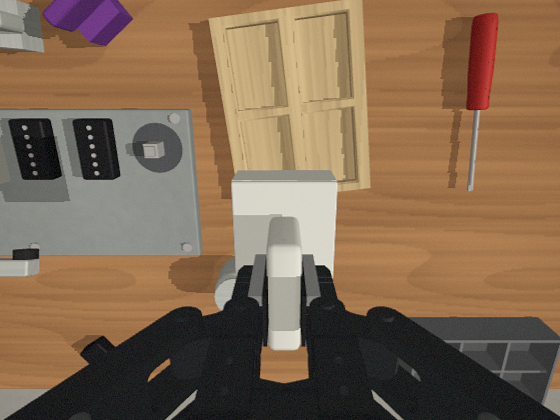

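```bash
python3 - <<'E'
from h import *
f=load('w2'); obb(f,.23,.262,'shell',mn=300);obb(f,.262,.30,'rib',mn=100)
C=cloud(f)
for p in [(284,190),(284,205),(260,250),(280,225),(285,300)]: print(p,C[p[1],p[0]].round(4))
E
```

```text
shell px [283. 172.] 535 z 0.2556 c [532.3 271.2] size [ 0.9 49.9] ang 0.44
rib px [284. 217.] 8403 z 0.2752 c [557.9 271.3] size [52.2 50.2] ang 0.01
(284, 190) [0.5362 0.2715 0.2758]
(284, 205) [0.5439 0.2715 0.2751]
(260, 250) [0.5676 0.2595 0.2748]
(280, 225) [0.548  0.2698 0.2903]
(285, 300) [0.5724 0.2719 0.3108]
```

```bash
python3 -m creep '-0.0038 -0.0095 -0.03 0.06 0;-0.0038 -0.0095 -0.04 0.061 0;0 0 -0.04 0 0;0 0 -0.04 0 0;0 0 -0.03 0 0;0 0 -0.02 0 0;0 0 0 0 0;0 0 0 0 0'
python3 - <<'E'
from h import *
st()
E
```

```text
t: 7.5
ee_pos: [0.5653, 0.253, 0.0945]
orientation: [[-0.122, 0.993, 0.0], [0.993, 0.122, 0.0], [0.0, 0.0, -1.0]]
ft_force: [-0.3, 0.9, 0.2]
width: 0.0128
t 7.5 p [0.5653 0.253  0.0945] yaw 97.0 w 0.0128 F [-0.3  0.9  0.2] q [-0.02  0.66 -0.67  1.49  0.43  1.15  0.93]
```

```bash
python3 -m creep '0 -0.0007 -0.01 0 0;0 0 -0.01 0 0;0 0 -0.01 0 0;0 0 -0.008 0 0;0 0 -0.002 0 0;0 0 0 0 0;0 0 0 0 0;0 0 0 0 0'
python3 - <<'E'
from h import *
st()
E
```

```text
t: 8.3
ee_pos: [0.5653, 0.2524, 0.0544]
orientation: [[-0.122, 0.993, 0.001], [0.993, 0.122, 0.001], [0.0, 0.001, -1.0]]
ft_force: [-0.1, -0.1, -0.8]
width: 0.0127
t 8.3 p [0.5653 0.2524 0.0544] yaw 97.0 w 0.0127 F [-0.1 -0.1 -0.8] q [-0.03  0.7  -0.65  1.53  0.46  1.07  0.91]
```

Now at seating height with no jamming force, so I release and rise.

```bash
python3 -m creep '0 0 0 0 0.04;0 0 0 0 0.05;0 0 0 0 0.05;0 0 0 0 0.05;0 0 0.03 0 0.05;0 0 0.04 0 0.05;0 0 0.05 0 0.05;0 -0.02 0.05 -0.06 0.05'
python3 -m creep '0 -0.05 0.04 -0.061 0.05;0 -0.05 0 0 0.05;0 -0.05 0 0 0.05;0 -0.05 0 0 0.05;-0.01 -0.05 0 0 0.05;0 -0.05 0 0 0.05;0 -0.024 0 0 0.05;0 0 0 0 0.05'
python3 - <<'E'
from h import *
st(); f=grab('wrist','w3'); g=grab('top','t3')
obb(f,.077,.09,'rib',vmax=255);obb(f,.036,.055,'shell',vmax=255);obb(f,.064,.076,'fin',vmax=200)
obb(g,.05,.065,'trib',mn=20);obb(g,.064,.076,'tfin',mn=20);obb(g,.026,.038,'tshell',mn=50)
E
```

```text
t: 9.1
ee_pos: [0.5636, 0.237, 0.2225]
orientation: [[-0.066, 0.998, -0.001], [0.998, 0.066, 0.004], [0.004, -0.0, -1.0]]
ft_force: [0.6, 0.5, 0.0]
width: 0.05
t: 9.9
ee_pos: [0.5548, -0.0857, 0.2512]
orientation: [[0.009, 1.0, -0.001], [1.0, -0.009, -0.004], [-0.004, -0.001, -1.0]]
ft_force: [0.4, -0.4, 0.8]
width: 0.05
t 9.9 p [ 0.5548 -0.0857  0.2512] yaw 89.46 w 0.05 F [ 0.4 -0.4  0.8] q [ 0.58  0.4  -0.65  1.44  0.24  1.39  1.49]
rib px [277. 182.] 776 z 0.0814 c [553.8 -92.3] size [13.3 49.7] ang 89.38
rib px [109. 225.] 201 z 0.0849 c [ 596.6 -254.8] size [22.8 12.7] ang 1.9
shell px [433.  27.] 226 z 0.0469 c [411.9  54.6] size [12.9 40.3] ang 60.07
shell px [341.  41.] 204 z 0.0468 c [430.  -30.5] size [59.1 10.6] ang 74.98
shell px [278. 170.] 3013 z 0.0457 c [554.2 -92.2] size [50.  82.3] ang 89.02
shell px [415. 171.] 2379 z 0.0397 c [555.1  51.2] size [69.5 37.9] ang 0.15
shell px [209. 173.] 2344 z 0.0396 c [ 555.2 -164. ] size [70.2 38.4] ang 0.21
shell px [346. 172.] 2354 z 0.0397 c [555.5 -20.3] size [38.2 69.8] ang 89.91
shell px [480. 172.] 296 z 0.0425 c [555.3 11
[... 694 characters left out ...]
8. ] ang 0.26
tfin px [245. 259.] 101 z 0.07 c [321.3 145.8] size [58.4 16.1] ang 42.38
tshell px [214. 183.] 279 z 0.0343 c [563.8 251.7] size [82.9 50. ] ang 6.57
tshell px [138. 219.] 60 z 0.0279 c [449.  491.7] size [73.3 16. ] ang 5.23
tshell px [301. 222.] 54 z 0.0349 c [437.4 -29.3] size [45.  12.7] ang 87.49
tshell px [267. 227.] 52 z 0.0342 c [420.2  78.5] size [13. 45.] ang 38.35
tshell px [301. 232.] 61 z 0.0345 c [406.1 -27.3] size [42.4 14.9] ang 85.18
tshell px [273. 235.] 66 z 0.0339 c [395.1  58.9] size [14.9 45.6] ang 38.02
tshell px [249. 255.] 68 z 0.0342 c [332.4 134.7] size [45.2 15.6] ang 42.37
tshell px [241. 262.] 54 z 0.0347 c [310.6 159.3] size [44.6 11.4] ang 44.96
```

View pics/t3.png

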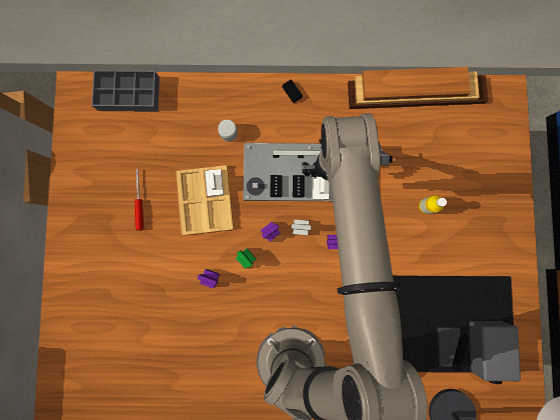

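The cover sits flat in the recess: rib top 0.070, shell top 0.034, within 2 mm of centre. Next is the second cover at (0.554,-0.092).

```bash
python3 -m creep '0 -0.0006 -0.03 0.01 0.05;0 0 -0.04 0 0.05;0 0 -0.04 0 0.05;0 0 -0.02 0 0.05;0 0 0 0 0.05;0 0 0 0 0.05;0 0 0 0 0.05;0 0 0 0 0.05'
python3 - <<'E'
from h import *
st()
E
```

```text
t: 10.8
ee_pos: [0.5567, -0.0786, 0.1237]
orientation: [[-0.012, 1.0, 0.004], [1.0, 0.012, -0.0], [-0.0, 0.004, -1.0]]
ft_force: [-0.2, 0.4, -0.4]
width: 0.05
t 10.8 p [ 0.5567 -0.0786  0.1237] yaw 90.68 w 0.05 F [-0.2  0.4 -0.4] q [ 0.55  0.5  -0.62  1.63  0.31  1.11  1.43]
```

```bash
python3 -m creep '-0.0027 -0.0136 0 -0.012 0.05;0 0 -0.01 0 0.05;0 0 -0.02 0 0.05;0 0 -0.02 0 0.05;0 0 -0.009 0 0.05;0 0 0 0 0.05;0 0 0 0 0.05;0 0 0 0 0.05'
python3 - <<'E'
from h import *
st()
E
python3 -m creep '0 0 0 0 0;0 0 0 0 0;0 0 0 0 0;0 0 0 0 0;0 0 0 0 0;0 0 0.015 0 0;0 0 0.015 0 0;0 0 0.01 0 0'
python3 - <<'E'
from h import *
st()
E
```

```text
t: 11.6
ee_pos: [0.5535, -0.0927, 0.0638]
orientation: [[0.001, 1.0, 0.002], [1.0, -0.001, -0.0], [-0.0, 0.002, -1.0]]
ft_force: [-0.1, -0.3, -0.3]
width: 0.0504
t 11.6 p [ 0.5535 -0.0927  0.0638] yaw 89.95 w 0.0504 F [-0.1 -0.3 -0.3] q [ 0.55  0.56 -0.58  1.69  0.36  0.99  1.41]
t: 12.4
ee_pos: [0.5532, -0.0926, 0.1047]
orientation: [[0.001, 1.0, 0.002], [1.0, -0.001, -0.0], [-0.0, 0.002, -1.0]]
ft_force: [0.2, 0.8, -0.3]
width: 0.0132
t 12.4 p [ 0.5532 -0.0926  0.1047] yaw 89.96 w 0.0132 F [ 0.2  0.8 -0.3] q [ 0.57  0.52 -0.61  1.65  0.33  1.07  1.44]
```

```bash
python3 -m creep '0 0 0.03 0 0;0 0.01 0.03 0 0;0 0.03 0.03 0 0;-0.01 0.035 0.02 0 0;-0.01 0.035 0 0 0;-0.01 0.035 0 0 0;-0.01 0.035 0 0 0;-0.01 0.035 0 0 0'
python3 -m creep '-0.01 0.035 0 0.03 0;-0.01 0.035 0 0.03 0;-0.01 0.03 0 0.03 0;-0.008 0.018 0 0.032 0;0 0 0 0 0;0 0 0 0 0;0 0 0 0 0;0 0 0 0 0'
python3 - <<'E'
from h import *
st(); f=grab('wrist','w4');st()
obb(f,.003,.0135,'recess',mn=800)
C=cloud(f)
z=bot.state()['ee_pos'][2]
obb(f,z-.05,z-.015,'shell',mn=300)
E
```

```text
t: 13.2
ee_pos: [0.5018, 0.1236, 0.2137]
orientation: [[0.001, 1.0, 0.001], [1.0, -0.001, -0.0], [-0.0, 0.001, -1.0]]
ft_force: [0.6, 1.1, -0.7]
width: 0.0134
t: 14.0
ee_pos: [0.4654, 0.2384, 0.2127]
orientation: [[-0.118, 0.993, 0.0], [0.993, 0.118, -0.001], [-0.001, 0.0, -1.0]]
ft_force: [-0.0, -0.3, -0.8]
width: 0.0132
t 14.0 p [0.4654 0.2384 0.2127] yaw 96.75 w 0.0132 F [-0.  -0.3 -0.8] q [ 0.09  0.37 -0.79  1.61  0.27  1.28  0.94]
t 14.05 p [0.4653 0.2387 0.2126] yaw 96.77 w 0.0129 F [ 0.4  0.4 -0.6] q [ 0.09  0.37 -0.79  1.61  0.27  1.28  0.94]
recess px [286. 152.] 2258 z 0.0078 c [442.6 237.7] size [39.7 57.3] ang 6.64
recess px [362. 174.] 4589 z 0.0078 c [457.3 317.1] size [87.8 56.1] ang 7.19
recess px [122. 210.] 904 z 0.0083 c [527.5  80.1] size [247.6 108.1] ang 59.07
recess px [357. 264.] 3264 z 0.0078 c [557.2 331.1] size [86.6 52.1] ang 6.98
shell px [283. 212.] 7835 z 0.195 c [450.4 236.8] size [49.6 50.3] ang 6.64
```

View pics/w4.png

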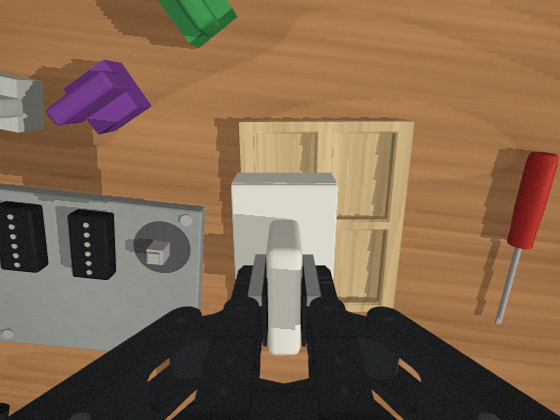

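The held cover at (284,230) is square to the grip and in line with the near-right recess. I lower it in.

```bash
python3 -m creep '0 0.0018 -0.03 0.003 0;0 0 -0.03 0 0;0 0 -0.03 0 0;0 0 -0.025 0 0;0 0 0 0 0;0 0 0 0 0;0 0 0 0 0;0 0 0 0 0'
python3 - <<'E'
from h import *
st()
E
```

```text
t: 14.85
ee_pos: [0.4657, 0.2428, 0.0994]
orientation: [[-0.124, 0.992, 0.003], [0.992, 0.124, 0.001], [0.001, 0.003, -1.0]]
ft_force: [-0.2, 0.3, -0.3]
width: 0.0128
t 14.85 p [0.4657 0.2428 0.0994] yaw 97.1 w 0.0128 F [-0.2  0.3 -0.3] q [ 0.04  0.49 -0.74  1.76  0.38  1.04  0.86]
```

```bash
python3 -m creep '0 -0.0025 0 0 0;0 0 -0.012 0 0;0 0 -0.012 0 0;0 0 -0.012 0 0;0 0 -0.01 0 0;0 0 0 0 0;0 0 0 0 0;0 0 0 0 0'
python3 - <<'E'
from h import *
st()
E
```

```text
t: 15.65
ee_pos: [0.4642, 0.2395, 0.0511]
orientation: [[-0.124, 0.992, -0.001], [0.992, 0.124, -0.0], [-0.0, -0.001, -1.0]]
ft_force: [0.8, -0.6, -0.4]
width: 0.013
t 15.65 p [0.4642 0.2395 0.0511] yaw 97.13 w 0.013 F [ 0.8 -0.6 -0.4] q [ 0.01  0.55 -0.7   1.81  0.43  0.94  0.82]
```

```bash
python3 -m creep '0 0 0 0 0.04;0 0 0 0 0.05;0 0 0 0 0.05;0 0 0 0 0.05;0 0 0.03 0 0.05;0 0 0.04 0 0.05;0 0 0.05 0 0.05;0 -0.01 0.04 -0.06 0.05'
python3 -m creep '-0.005 -0.025 0.02 -0.14 0.05;-0.005 -0.025 0.02 -0.14 0.05;-0.005 -0.03 0 -0.14 0.05;-0.005 -0.03 0 -0.14 0.05;-0.005 -0.03 0 -0.14 0.05;-0.005 -0.03 0 -0.14 0.05;-0.005 -0.03 0 -0.14 0.05;0 -0.03 0 -0.14 0.05'
python3 -m creep '0 -0.03 0 -0.14 0.05;0 0 0 -0.14 0.05;0 0 0 -0.14 0.05;0 0 0 -0.14 0.05;0 0 0 -0.05 0.05;0 0 0 0 0.05;0 0 0 0 0.05;0 0 0 0 0.05'
python3 - <<'E'
from h import *
st(); f=grab('wrist','w5');g=grab('top','t5'); st()
obb(f,.064,.076,'fin');obb(g,.064,.076,'tfin',mn=20);obb(g,.026,.038,'tshell',mn=200)
E
```

```text
t: 16.45
ee_pos: [0.4643, 0.2316, 0.2145]
orientation: [[-0.066, 0.998, 0.002], [0.998, 0.066, 0.003], [0.003, 0.002, -1.0]]
ft_force: [0.9, 0.3, 0.8]
width: 0.0501
t: 17.25
ee_pos: [0.4287, -0.0014, 0.2519]
orientation: [[0.873, 0.488, 0.0], [0.488, -0.873, -0.001], [-0.0, 0.001, -1.0]]
ft_force: [0.1, -0.4, -0.8]
width: 0.0495
t: 18.05
ee_pos: [0.4295, -0.0303, 0.2517]
orientation: [[0.996, -0.094, 0.0], [-0.094, -0.996, -0.0], [0.0, 0.0, -1.0]]
ft_force: [0.3, -0.3, -0.1]
width: 0.0501
t 18.05 p [ 0.4295 -0.0303  0.2517] yaw -5.38 w 0.0501 F [ 0.3 -0.3 -0.1] q [ 0.46  0.08 -0.45  1.77  0.04  1.3  -0.1 ]
t 18.15 p [ 0.4295 -0.0304  0.2517] yaw -5.41 w 0.05 F [ 1.1 -0.4 -0.8] q [ 0.46  0.08 -0.45  1.77  0.04  1.3  -0.1 ]
fin px [121.   7.] 368 z 0.0691 c [309.8 129. ] size [12.9 23.7] ang 87.54
fin px [249.  73.] 1291 z 0.0693 c [408.8  69.3] size [16.  59.7] ang 38.01
fin px [290. 209.] 894 z 0.0693 c [433.3 -60.4] size [58.9 16. ] ang 80.22
fin px [245. 281.] 748 z 0.0692 c [ 377.6 -137.8] size [16.2 60.2] ang 1.29
fin px [517. 325.] 563 z 0.0721 c [ 673.2 -216.6] size [40.8 21.5] ang 24.2
fin px [504. 353.] 89 z 0.068 c [ 664.9 -257. ] size [ 8.5 20.4] ang 42.33
tfin px [361. 146.] 25 z 0.072 c [ 677.9 -217.4] size [26.6 13.9] ang 18.08
tfin px [376. 145.] 26 z 0.0695 c [ 678.9 -264. ] size [17.3 26. ] ang 40.02
tfin px [212. 180.] 70 z 0.0703 c [563.5 251.3] size [49.  13.7] ang 5.77
tfin px [428. 207.] 26 z 0.068 c [ 484.1 -424.7] size [44.8 13.9] ang 30.82
tfin px [215. 213.] 71 z 0.0704 c [463.1 239.1] size [48.1 14.3] ang 7.19
tfin px [270. 231.] 97 z 0.0699 c [407.6  68.4] size [16.  59.3] ang 38.98
tfin px [245. 259.] 101 z 0.0707 c [321.5 145.6] size [58.5 16.3] ang 42.37
tshell px [214. 182.] 284 z 0.0344 c [563.8 251.5] size [82.6 50.6] ang 6.78
tshell px [218. 214.] 284 z 0.0341 c [463.7 238.8] size [81.9 49.7] ang 6.96
```

View pics/w5.png

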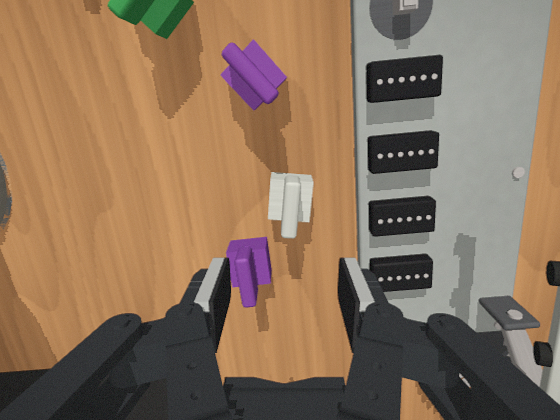

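The handle was knocked: it is now at (290,205), i.e. (0.433,-0.060) with the fin at 80.2°. Both covers are seated in recesses. I re-aim.

```bash
python3 -m creep '0.0038 -0.03 -0.02 -0.077 0.05;0 0 -0.03 0 0.05;0 0 -0.04 0 0.05;0 0 -0.03 0 0.05;0 0 -0.02 0 0.05;0 0 0 0 0.05;0 0 0 0 0.05;0 0 0 0 0.05'
python3 - <<'E'
from h import *
st(); f=grab('wrist','w6'); obb(f,.064,.076,'fin')
E
```

```text
t: 18.95
ee_pos: [0.4348, -0.0605, 0.1131]
orientation: [[0.985, -0.171, 0.003], [-0.171, -0.985, -0.001], [0.003, -0.0, -1.0]]
ft_force: [-0.7, 0.7, -0.4]
width: 0.0496
t 18.95 p [ 0.4348 -0.0605  0.1131] yaw -9.84 w 0.0496 F [-0.7  0.7 -0.4] q [ 0.46  0.23 -0.42  1.97  0.12  0.96 -0.18]
fin px [205.  22.] 2217 z 0.0693 c [416.1  60. ] size [15.9 37.8] ang 38.24
fin px [281. 238.] 2567 z 0.0693 c [433.3 -61. ] size [60.2 15.8] ang 80.59
fin px [225. 359.] 574 z 0.069 c [ 382.2 -136.4] size [39.9  9.6] ang 87.85
```

View pics/w6.png

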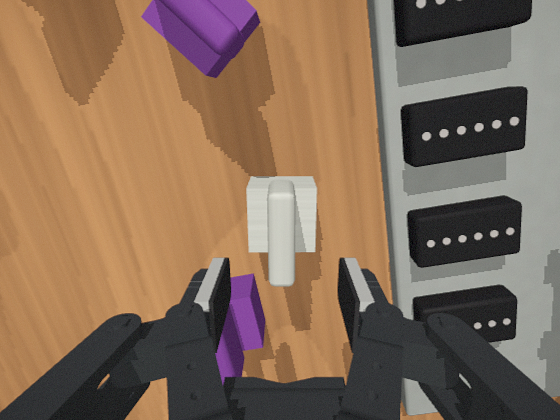

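```bash
python3 -m creep '-0.0013 -0.0005 -0.02 0 0.05;0 0 -0.02 0 0.05;0 0 -0.014 0 0.05;0 0 -0.008 0 0.05;0 0 0 0 0.05;0 0 0 0 0.05;0 0 0 0 0.05;0 0 0 0 0.05'
python3 - <<'E'
from h import *
st()
E
python3 -m creep '0 0 0 0 0;0 0 0 0 0;0 0 0 0 0;0 0 0 0 0;0 0 0 0 0;0 0 0.01 0 0;0 0 0.015 0 0;0 0 0.01 0 0' 90
python3 - <<'E'
from h import *
st()
E
```

```text
t: 19.8
ee_pos: [0.4328, -0.061, 0.0505]
orientation: [[0.985, -0.171, 0.002], [-0.171, -0.985, -0.0], [0.002, 0.0, -1.0]]
ft_force: [0.8, 0.5, 0.5]
width: 0.0496
t 19.8 p [ 0.4328 -0.061   0.0505] yaw -9.85 w 0.0496 F [0.8 0.5 0.5] q [ 0.44  0.33 -0.4   2.04  0.18  0.8  -0.24]
t: 20.6
ee_pos: [0.4316, -0.0608, 0.0853]
orientation: [[0.985, -0.171, -0.001], [-0.171, -0.985, 0.0], [-0.001, -0.0, -1.0]]
ft_force: [0.4, -0.2, -2.8]
width: 0.0142
t 20.6 p [ 0.4316 -0.0608  0.0853] yaw -9.85 w 0.0142 F [ 0.4 -0.2 -2.8] q [ 0.45  0.27 -0.41  2.01  0.14  0.89 -0.2 ]
```

```bash
python3 -m creep '0 0 0.03 0 0;0 0 0.03 0 0;0.01 0.02 0.03 0.02 0;0.02 0.03 0.02 0.03 0;0.02 0.03 0 0.03 0;0.02 0.03 0 0.03 0;0.02 0.03 0 0.03 0;0.02 0.03 0 0.032 0'
python3 -m creep '0.0134 0.0091 0 0 0;0 0 0 0 0;0 0 0 0 0;0 0 0 0 0;0 0 -0.02 0 0;0 0 -0.02 0 0;0 0 0 0 0;0 0 0 0 0'
python3 - <<'E'
from h import *
st(); f=grab('wrist','w7');g=grab('scene','s7'); st()
C=cloud(f)
obb(f,.03,.046,'shaft',box=(.5,.6,.08,.16),mn=20)
z=bot.state()['ee_pos'][2]; obb(f,z-.03,z-.012,'hub',mn=100);obb(f,z+.012,z+.03,'fin',mn=100)
E
```

```text
t: 21.4
ee_pos: [0.5421, 0.1099, 0.1946]
orientation: [[1.0, 0.001, -0.001], [0.001, -1.0, -0.001], [-0.001, 0.001, -1.0]]
ft_force: [0.7, -0.8, -2.3]
width: 0.0144
t: 22.2
ee_pos: [0.555, 0.1171, 0.1549]
orientation: [[1.0, -0.001, -0.001], [-0.001, -1.0, -0.001], [-0.001, 0.001, -1.0]]
ft_force: [0.1, -1.3, -1.7]
width: 0.0143
t 22.2 p [0.555  0.1171 0.1549] yaw -0.08 w 0.0143 F [ 0.1 -1.3 -1.7] q [ 0.14  0.46 -0.52  1.58  0.24  1.17 -0.44]
t 22.3 p [0.5561 0.118  0.1561] yaw -0.04 w 0.0148 F [-0.1  0.3 -2.6] q [ 0.14  0.46 -0.52  1.57  0.24  1.17 -0.44]
shaft px [284. 193.] 245 z 0.0414 c [555.5 124.1] size [ 6.9 15.7] ang 88.86
hub px [317. 236.] 1353 z 0.1386 c [571.5 133. ] size [17.9 37.2] ang 22.63
hub px [250. 236.] 1316 z 0.1384 c [538.5 130.7] size [32.3 14.9] ang 79.94
fin px [283. 297.] 6934 z 0.1745 c [552.9 118.3] size [57.9 38.9] ang 67.75
```

View pics/w7.png

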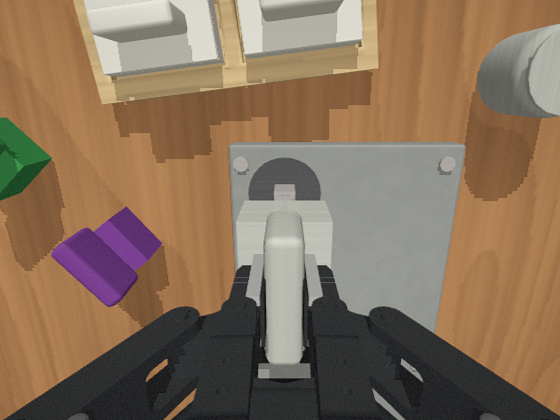

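```bash
python3 - <<'E'
from h import *
f=load('w7'); C=cloud(f)
m=(abs(C[:,:,2]-.1385)<.004); m[:190]=0;m[300:]=0
P=C[m]; 
P=P[(abs(P[:,0]-.555)<.03)]
print('hub x',P[:,0].min(),P[:,0].max(),'y',P[:,1].min(),np.percentile(P[:,1],[90,99,100]),np.median(P[:,2]))
r=(C[:,:,2]>.165)&(C[:,:,2]<.182)&(abs(C[:,:,0]-.555)<.012);r[350:]=0;P=C[r]; T=P[P[:,2]>.173]; print('fin x',np.percentile(T[:,0],[1,50,99]),'y',T[:,1].min(),T[:,1].max())
for v in (215,225,240,270,300,330,350): print(v,[C[v,u].round(4).tolist() for u in (270,284,298)])
crop('w7',220,150,350,290,4,'w7c')
E
```

```text
hub x 0.5323572240248218 0.5784723355563404 y 0.1153662569624401 [0.13934786 0.14000535 0.14617529] 0.13859734345782682
fin x [0.54424889 0.55522946 0.56570791] y 0.09559732657459068 0.14674546417536907
215 [[0.5493, 0.1459, 0.1469], [0.5556, 0.1467, 0.1491], [0.5619, 0.1453, 0.1452]]
225 [[0.5499, 0.1462, 0.1596], [0.5556, 0.1469, 0.1613], [0.5614, 0.1459, 0.1588]]
240 [[0.5504, 0.1453, 0.1726], [0.5556, 0.1458, 0.1738], [0.5609, 0.1453, 0.1727]]
270 [[0.5502, 0.1332, 0.1736], [0.5556, 0.1345, 0.1759], [0.5609, 0.134, 0.1749]]
300 [[0.5501, 0.1203, 0.1742], [0.5556, 0.1203, 0.1743], [0.5611, 0.12, 0.1738]]
330 [[0.5498, 0.1058, 0.1738], [0.5556, 0.1067, 0.1749], [0.5613, 0.1052, 0.1731]]
350 [[0.5497, 0.0954, 0.1734], [0.5555, 0.0964, 0.1745], [0.5614, 0.0952, 0.1731]]
```

View pics/w7c.png

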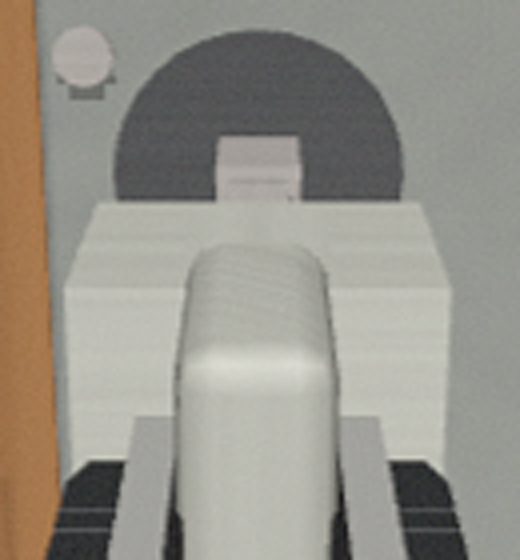

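```bash
python3 - <<'E'
from h import *
for tag in ('w7','w3','w1','w2','w4'):
    f=load(tag); C=cloud(f); F=foc(f)
    b=(abs(C[:,:,0]-.555)<.015)&(abs(C[:,:,1]-.118)<.015)
    for lo,hi in ((.026,.040),(.0435,.05)):
        m=b&(C[:,:,2]>lo)&(C[:,:,2]<hi); P=C[m]
        if len(P)>5: print(tag,lo,len(P),'x',np.percentile(P[:,0],[2,98]).round(4),'y',np.percentile(P[:,1],[2,98]).round(4))
# disc at plate: dark circle center in w7/w3
E
```

```text
w7 0.026 99 x [0.5477 0.5632] y [0.1268 0.1275]
w7 0.0435 74 x [0.5502 0.5608] y [0.1217 0.1248]
w3 0.026 155 x [0.5473 0.5632] y [0.1101 0.126 ]
w3 0.0435 132 x [0.55   0.5606] y [0.1128 0.1243]
w1 0.026 84 x [0.5471 0.5631] y [0.1102 0.126 ]
w1 0.0435 82 x [0.5499 0.5611] y [0.1132 0.1239]
w2 0.026 87 x [0.5472 0.5626] y [0.1122 0.1273]
w2 0.0435 108 x [0.5499 0.561 ] y [0.1136 0.1247]
w4 0.026 171 x [0.547  0.5624] y [0.111 0.127]
w4 0.0435 136 x [0.5496 0.5608] y [0.1133 0.1243]
```

```bash
python3 -m creep '-0.0003 0.0015 -0.02 0 0;0 0 -0.02 0 0;0 0 -0.01 0 0;0 0 0 0 0;0 0 0 0 0;0 0 0 0 0;0 0 0 0 0;0 0 0 0 0'
python3 - <<'E'
from h import *
st(); f=grab('wrist','w8')
C=cloud(f); z=bot.state()['ee_pos'][2]
m=abs(C[:,:,2]-(z-.0173))<.004; m[:150]=0; P=C[m]; P=P[(abs(P[:,0]-.555)<.03)]
print('hub x',np.percentile(P[:,0],[.5,99.5]),'y',np.percentile(P[:,1],[95,99,99.8]))
b=(abs(C[:,:,0]-.555)<.015)&(abs(C[:,:,1]-.118)<.015)
for lo,hi in ((.026,.040),(.043,.05)):
    P=C[b&(C[:,:,2]>lo)&(C[:,:,2]<hi)]
    if len(P)>5: print(lo,len(P),'x',np.percentile(P[:,0],[2,98]).round(4),'y',np.percentile(P[:,1],[2,98]).round(4))
g=grab('scene','s8'); crop('s8',220,230,320,310,6,'s8c')
E
```

```text
t: 23.1
ee_pos: [0.5556, 0.1198, 0.1054]
orientation: [[1.0, 0.0, 0.001], [0.0, -1.0, 0.0], [0.001, -0.0, -1.0]]
ft_force: [-0.5, 0.1, -2.7]
width: 0.0147
t 23.1 p [0.5556 0.1198 0.1054] yaw 0.0 w 0.0147 F [-0.5  0.1 -2.7] q [ 0.12  0.51 -0.51  1.63  0.27  1.07 -0.47]
hub x [0.53309775 0.57883411] y [0.14251624 0.14280387 0.14296097]
```

View pics/s8c.png

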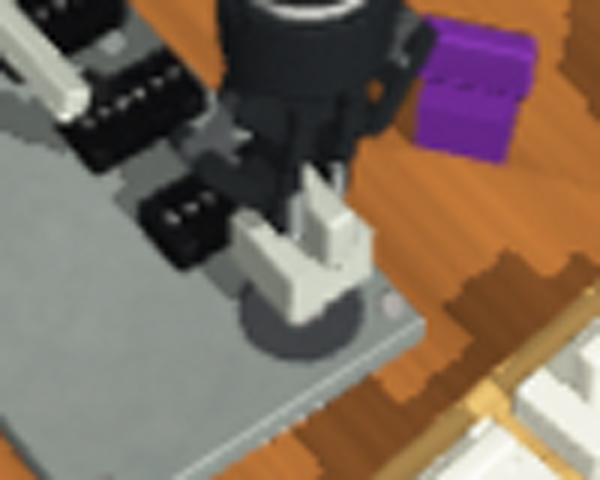

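```bash
python3 -m creep '-0.0004 -0.0008 0 0 0;0 0 -0.005 0 0;0 0 -0.004 0 0;0 0 -0.003 0 0;0 0 -0.003 0 0;0 0 -0.003 0 0;0 0 0 0 0;0 0 0 0 0'
python3 - <<'E'
from h import *
st()
E
```

```text
t: 24.0
ee_pos: [0.5547, 0.1189, 0.0866]
orientation: [[1.0, 0.0, -0.0], [0.0, -1.0, 0.0], [-0.0, -0.0, -1.0]]
ft_force: [-0.4, -0.4, -2.5]
width: 0.0145
t 24.0 p [0.5547 0.1189 0.0866] yaw 0.0 w 0.0145 F [-0.4 -0.4 -2.5] q [ 0.12  0.53 -0.5   1.66  0.29  1.03 -0.47]
```

The square section has entered freely. I continue down.

```bash
python3 -m creep '0 0 -0.004 0 0;0 0 -0.004 0 0;0 0 -0.004 0 0;0 0 -0.003 0 0;0 0 -0.001 0 0;0 0 0 0 0;0 0 0 0 0;0 0 0 0 0'
python3 - <<'E'
from h import *
st()
E
```

```text
t: 24.8
ee_pos: [0.5549, 0.119, 0.0709]
orientation: [[1.0, 0.0, 0.001], [0.0, -1.0, 0.0], [0.001, -0.0, -1.0]]
ft_force: [0.9, -0.8, -3.4]
width: 0.0147
t 24.8 p [0.5549 0.119  0.0709] yaw 0.0 w 0.0147 F [ 0.9 -0.8 -3.4] q [ 0.11  0.55 -0.49  1.67  0.3   1.   -0.48]
```

```bash
python3 -m creep '0 0 -0.001 0 0;0 0 -0.001 0 0;0 0 0 0 0;0 0 0 0 0.03;0 0 0 0 0.04;0 0 0 0 0.04;0 0 0 0 0.04;0 0 0 0 0.04' 40
python3 - <<'E'
from h import *
st()
E
python3 -m creep '0 0 0.02 0 0.04;0 0 0.03 0 0.04;0 0 0.04 0 0.04;0 0 0.04 0 0.04;0 0 0 0 0.04;0 0 0 0 0.04;0 0 0 0 0.04;0 0 0 0 0.04'
python3 - <<'E'
from h import *
st(); f=grab('wrist','w9'); g=grab('top','t9'); s=grab('scene','s9')
obb(f,.082,.096,'fin',box=(.5,.62,.05,.2)); obb(f,.046,.06,'hub',box=(.5,.62,.05,.2));
m=load('t9'); obb(m,.082,.096,'tfin',mn=20,box=(.5,.62,.05,.2))
obb(g,.026,.038,'tshell',mn=200)
crop('s9',180,180,380,320,4,'s9c')
E
```

```text
t: 25.6
ee_pos: [0.5547, 0.1189, 0.0686]
orientation: [[1.0, 0.0, -0.0], [0.0, -1.0, 0.0], [-0.0, -0.0, -1.0]]
ft_force: [0.0, -0.3, -0.8]
width: 0.0402
t 25.6 p [0.5547 0.1189 0.0686] yaw 0.0 w 0.0402 F [ 0.  -0.3 -0.8] q [ 0.11  0.55 -0.49  1.67  0.3   1.   -0.48]
t: 26.4
ee_pos: [0.5537, 0.1184, 0.1969]
orientation: [[1.0, 0.0, -0.003], [0.0, -1.0, -0.001], [-0.003, 0.001, -1.0]]
ft_force: [-0.3, -0.1, 0.4]
width: 0.0399
t 26.4 p [0.5537 0.1184 0.1969] yaw 0.0 w 0.0399 F [-0.3 -0.1  0.4] q [ 0.14  0.42 -0.53  1.52  0.22  1.27 -0.42]
fin px [286. 202.] 1574 z 0.0893 c [555.6 119.3] size [59.4 15.8] ang 89.63
hub px [305. 190.] 874 z 0.0537 c [571.3 120.5] size [14.7 48.8] ang 0.92
hub px [267. 190.] 886 z 0.0537 c [539.4 119. ] size [46.3 14.2] ang 88.42
tshell px [214. 183.] 268 z 0.0345 c [564.  251.6] size [82.3 50.4] ang 6.6
tshell px [218. 213.] 294 z 0.0345 c [463.8 239. ] size [81.8 50.2] ang 7.27
```

View pics/s9c.png

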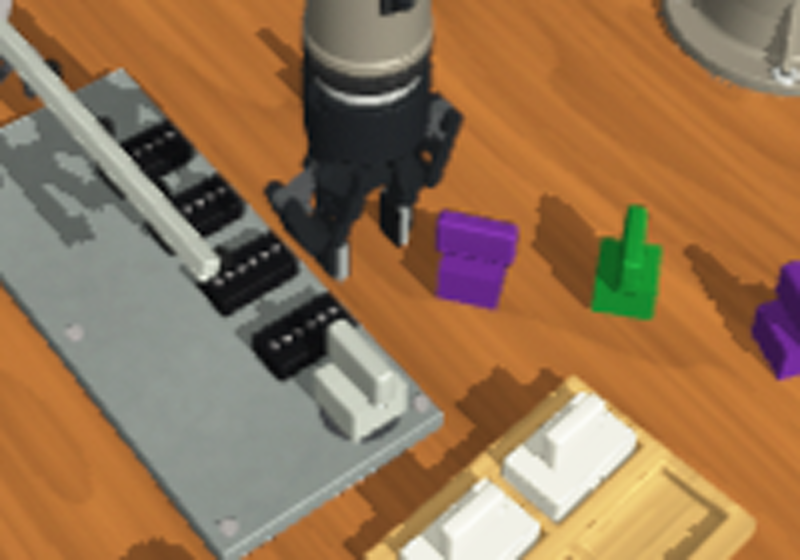

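View pics/w9.png

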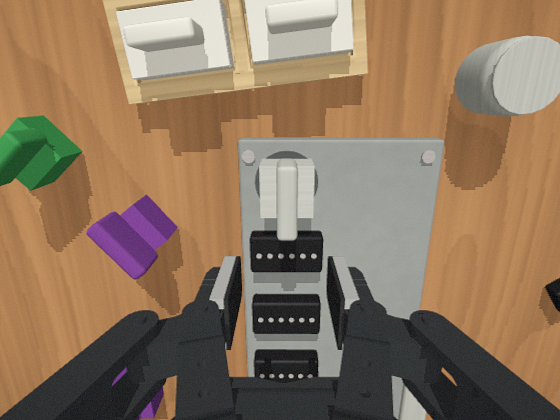

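Both covers are in the rack, and the handle is fully down: fin top at 0.0893 against 0.090 expected, axis within about 1 mm. Next I look at the lever.

```bash
python3 -m creep '-0.01 -0.02 0.015 0.14 0.06;-0.01 -0.02 0.015 0.14 0.06;-0.01 -0.025 0.015 0.14 0.06;-0.01 -0.025 0.015 0.14 0.06;-0.01 -0.025 0.015 0.14 0.06;-0.01 -0.025 0.015 0.14 0.06;-0.01 -0.025 0.015 0.14 0.06;-0.01 -0.025 0.015 0.14 0.06'
python3 -m creep '-0.01 -0.025 0.01 0.14 0.06;-0.01 -0.025 0.01 0.14 0.06;-0.01 -0.025 0 0.14 0.06;-0.01 -0.03 0 0.03 0.06;-0.01 -0.02 0 0 0.06;0 0 0 0 0.06;0 0 0 0 0.06;0 0 0 0 0.06'
python3 - <<'E'
from h import *
st(); f=grab('wrist','w10'); st()
C=cloud(f)
E
```

```text
t: 27.35
ee_pos: [0.474, -0.0721, 0.3189]
orientation: [[0.43, 0.903, -0.001], [0.903, -0.43, 0.0], [-0.0, -0.001, -1.0]]
ft_force: [0.4, 0.0, -0.7]
width: 0.0602
t: 28.15
ee_pos: [0.4253, -0.1945, 0.3386]
orientation: [[-0.002, 1.0, 0.0], [1.0, 0.002, 0.001], [0.001, 0.0, -1.0]]
ft_force: [1.0, -0.3, 0.7]
width: 0.0599
t 28.15 p [ 0.4253 -0.1945  0.3386] yaw 90.11 w 0.0599 F [ 1.  -0.3  0.7] q [ 0.94  0.15 -0.62  1.51  0.08  1.52  1.89]
t 28.2 p [ 0.4254 -0.1944  0.3387] yaw 90.13 w 0.0601 F [-0.4  0.   0.3] q [ 0.94  0.15 -0.62  1.51  0.08  1.52  1.89]
```

View pics/w10.png

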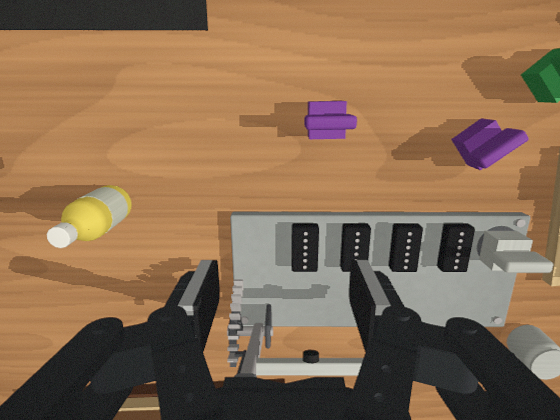

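```bash
python3 - <<'E'
from h import *
for tag in ('top0','scene0'):
    f=load(tag); C=cloud(f); im=f['frame'].astype(int)
    m=(C[:,:,0]>.5)&(C[:,:,0]<.75)&(C[:,:,1]>-.32)&(C[:,:,1]<-.17)&(C[:,:,2]>.05)
    m&=~((im[:,:,0]-im[:,:,2])>40)
    P=C[m]; print(tag,len(P),P.min(0).round(3),P.max(0).round(3))
    for z in np.arange(.06,.33,.02):
        Q=P[(P[:,2]>=z)&(P[:,2]<z+.02)]
        if len(Q): print(round(z+.01,2),len(Q),'x',np.percentile(Q[:,0],[3,50,97]).round(3),'y',np.percentile(Q[:,1],[3,50,97]).round(3))
crop('scene0',140,130,240,240,6,'s0l'); crop('top0',330,120,430,195,8,'t0l')
E
```

```text
top0 531 [ 0.574 -0.272  0.057] [ 0.693 -0.17   0.301]
0.07 75 x [0.587 0.675 0.691] y [-0.269 -0.226 -0.211]
0.09 37 x [0.584 0.597 0.676] y [-0.259 -0.25  -0.224]
0.11 39 x [0.591 0.606 0.667] y [-0.26  -0.252 -0.225]
0.13 29 x [0.605 0.655 0.663] y [-0.26  -0.253 -0.224]
0.15 12 x [0.644 0.649 0.659] y [-0.259 -0.227 -0.224]
0.17 54 x [0.619 0.629 0.642] y [-0.23  -0.199 -0.171]
0.19 76 x [0.621 0.629 0.634] y [-0.226 -0.204 -0.173]
0.21 1 x [0.629 0.629 0.629] y [-0.225 -0.225 -0.225]
0.23 25 x [0.596 0.614 0.627] y [-0.234 -0.22  -0.219]
0.25 27 x [0.591 0.609 0.619] y [-0.233 -0.22  -0.219]
0.27 28 x [0.58  0.598 0.612] y [-0.233 -0.22  -0.219]
0.29 125 x [0.575 0.587 0.604] y [-0.248 -0.231 -0.219]
0.31 1 x [0.593 0.593 0.593] y [-0.227 -0.227 -0.227]
scene0 964 [ 0.576 -0.272  0.051] [ 0.694 -0.17   0.3  ]
0.07 170 x [0.602 0.676 0.692] y [-0.27  -0.228 -0.21 ]
0.09 60 x [0.616 0.664 0.676] y [-0.258 -0.225 -0.221]
0.11 47 x [0.617 0.659 0.668] y [-0.252 -0.225 -0.221]
0.13 73 x [0.639 0.653 0.665] y [-0.26  -0.228 -0.222]
0.15 52 x [0.634 0.646 0.654] y [-0.258 -0.226 -0.221]
0.17 79 x [0.623 0.638 0.646] y [-0.233 -0.21  -0.173]
0.19 87 x [0.616 0.632 0.638] y [-0.234 -0.223 -0.173]
0.21 46 x [0.605 0.623 0.631] y [-0.233 -0.224 -0.22 ]
0.23 67 x [0.597 0.615 0.626] y [-0.236 -0.22  -0.216]
0.25 75 x [0.591 0.612 0.622] y [-0.238 -0.221 -0.216]
0.27 74 x [0.584 0.603 0.613] y [-0.241 -0.221 -0.216]
0.29 97 x [0.578 0.594 0.605] y [-0.25  -0.224 -0.216]
0.31 1 x [0.599 0.599 0.599] y [-0.226 -0.226 -0.226]
```

View pics/s0l.png

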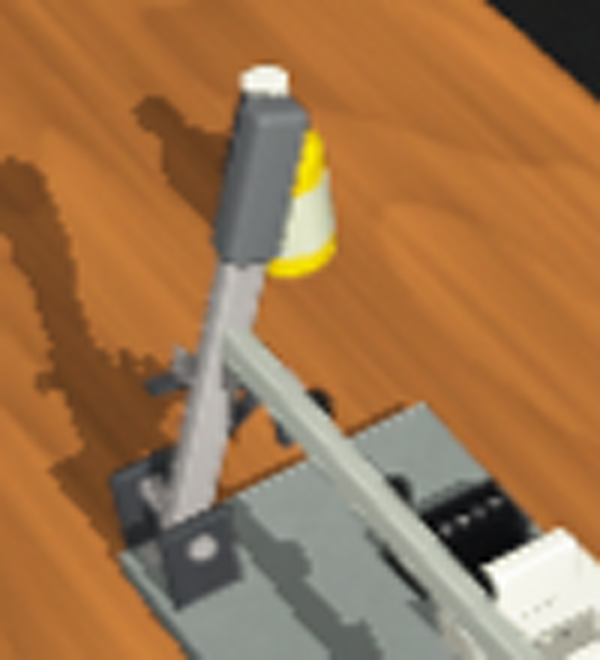

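View pics/t0l.png

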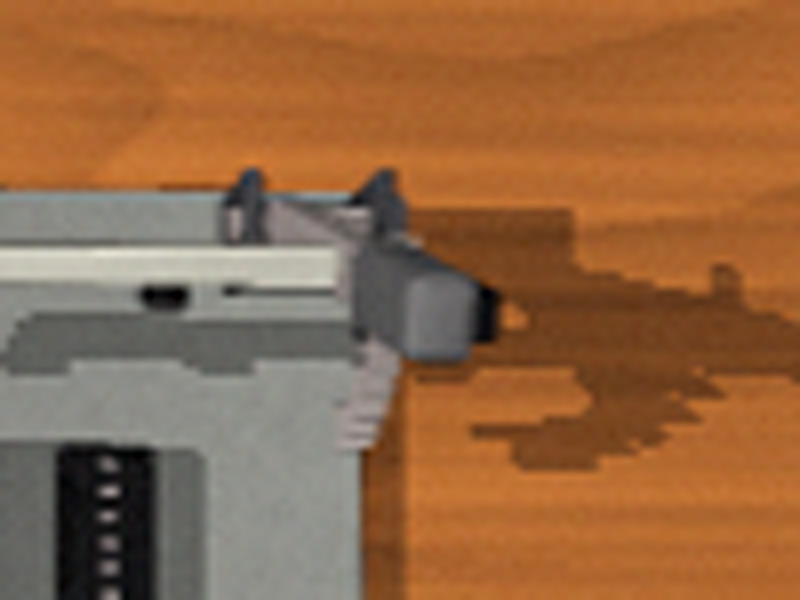

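```bash
python3 - <<'E'
from h import *
f=load('scene0'); C=cloud(f); im=f['frame'].astype(int)
m=(C[:,:,0]>.55)&(C[:,:,0]<.66)&(C[:,:,1]>-.228)&(C[:,:,1]<-.2)&(C[:,:,2]>.205)
P=C[m]; print(len(P), np.percentile(P[:,1],[5,50,95]))
r=cv2.minAreaRect((P[:,[0,2]]*1000).astype(np.float32)); print(r)
m=(C[:,:,0]>.55)&(C[:,:,0]<.66)&(C[:,:,1]>-.26)&(C[:,:,1]<-.2)&(C[:,:,2]>.205)&((im[:,:,0]-im[:,:,2])<30)
P=C[m]; r=cv2.minAreaRect((P[:,[0,2]]*1000).astype(np.float32)); print('all',r)
print('bolt',C[221,174],C[220,173],C[222,174])
print('bar end/along'); 
m=(C[:,:,2]>.15)&(C[:,:,2]<.20)&(C[:,:,1]>-.2)&(C[:,:,1]<.1)&(C[:,:,0]>.58); P=C[m]
r=cv2.minAreaRect((P[:,[0,2]]*1000).astype(np.float32)); print('bar',r,P[:,1].min(),P[:,1].max())
E
```

```text
280 [-0.22601166 -0.22037374 -0.21634854]
((602.8798828125, 250.6726531982422), (31.087326049804688, 100.07427215576172), 21.335372924804688)
all ((603.1421508789062, 250.56353759765625), (31.234294891357422, 100.41474151611328), 20.04164695739746)
bolt [ 0.67217368 -0.20950025  0.06061325] [ 0.67336534 -0.21288538  0.06296633] [ 0.67376671 -0.20700577  0.05933667]
bar end/along
bar ((627.347900390625, 172.6034698486328), (27.1409854888916, 21.298635482788086), 16.80261993408203) -0.1999526820145508 0.06228643372294273
```

```bash
python3 -m creep '0 -0.0126 0.01 0 0.07;0 -0.0125 0 0 0.07;0.02 -0.0125 0 0 0.07;0.03 0 0 0 0.07;0.03 0 0 0 0.07;0.03 0 0 0 0.07;0.03 0 0 0 0.07;0.03 0 0 0 0.07'
python3 -m creep '0 0 0 0 0.07;0 0 0 0 0.07;0 0 0 0 0.07;0 0 0 0 0.07;0 0 0 0 0.07;0 0 0 0 0.07;0 0 0 0 0.07;0 0 0 0 0.07'
python3 - <<'E'
from h import *
st(); f=grab('wrist','w11'); g=grab('scene','s11'); crop('s11',120,60,280,200,5,'s11c'); st()
E
```

```text
t: 29.0
ee_pos: [0.5961, -0.2337, 0.3478]
orientation: [[0.001, 1.0, -0.001], [1.0, -0.001, 0.0], [0.0, -0.001, -1.0]]
ft_force: [0.0, -0.4, -0.3]
width: 0.0703
t: 29.8
ee_pos: [0.5946, -0.2338, 0.3489]
orientation: [[0.001, 1.0, 0.0], [1.0, -0.001, -0.0], [-0.0, 0.0, -1.0]]
ft_force: [0.4, 0.7, -0.4]
width: 0.0702
t 29.8 p [ 0.5946 -0.2338  0.3489] yaw 89.95 w 0.0702 F [ 0.4  0.7 -0.4] q [ 0.66  0.55 -0.6   0.97  0.3   1.7   1.74]
t 29.9 p [ 0.5947 -0.2337  0.3487] yaw 89.96 w 0.0699 F [-0.2  0.   0.5] q [ 0.66  0.55 -0.6   0.97  0.3   1.7   1.74]
```

View pics/w11.png

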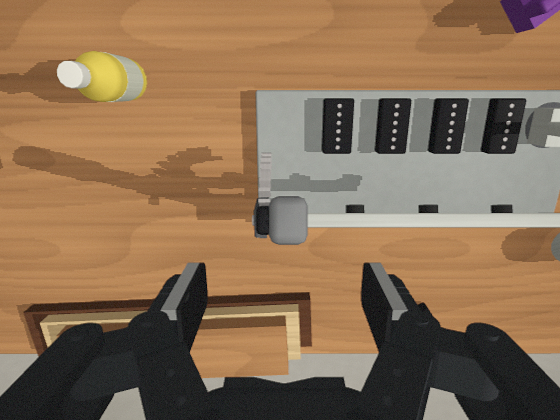

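View pics/s11c.png

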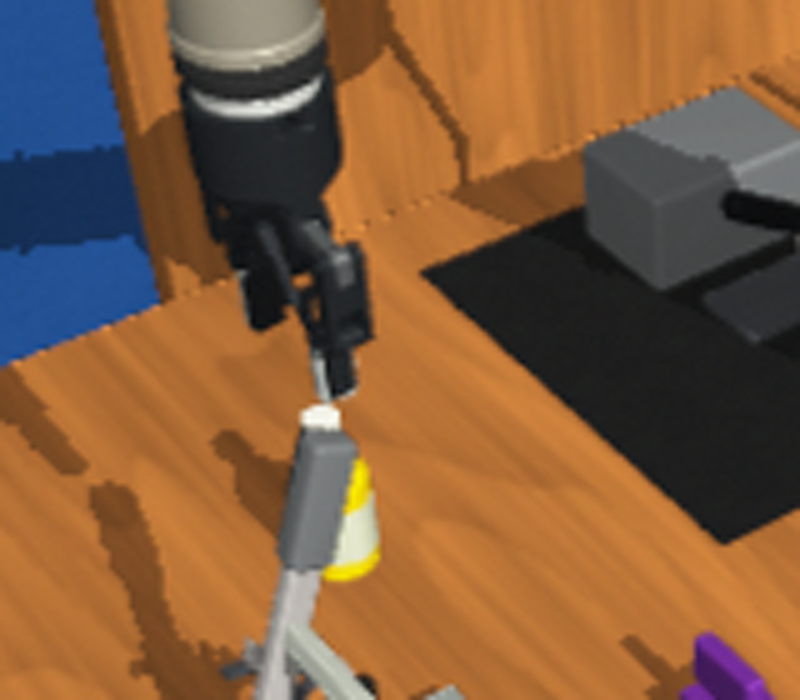

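```bash
python3 - <<'E'
from h import *
f=load('w11'); C=cloud(f)
for u,v in [(290,205),(290,220),(290,238),(275,222),(303,222),(262,218)]: print((u,v),C[v,u].round(4))
m=(C[:,:,2]>.2)&(C[:,:,2]<.32)&(abs(C[:,:,1]+.232)<.04); m[:180]=0;m[255:]=0;m[:,:240]=0;m[:,320:]=0
P=C[m]; print(len(P),P.min(0),P.max(0)); T=P[P[:,2]>.285]; print('top',T.mean(0),np.percentile(T,[2,98],axis=0))
B=P[P[:,1]<-.2475];print('btn',len(B),np.percentile(B,[5,50,95],axis=0))
E
```

```text
(290, 205) [ 0.5786 -0.2297  0.2901]
(290, 220) [ 0.5865 -0.2297  0.2945]
(290, 238) [ 0.5972 -0.2297  0.2969]
(275, 222) [ 0.5882 -0.2387  0.2934]
(303, 222) [ 0.589  -0.2218  0.2914]
(262, 218) [ 0.5875 -0.2468  0.2885]
2112 [ 0.57438249 -0.25069001  0.28279487] [ 0.60302376 -0.21975245  0.29851168]
top [ 0.58782586 -0.23385292  0.29199741] [[ 0.57535431 -0.24987311  0.28579039]
 [ 0.6012834  -0.22055174  0.29716298]]
btn 135 [[ 0.58185343 -0.25062279  0.28496545]
 [ 0.58900373 -0.24925476  0.28830165]
 [ 0.59600239 -0.24795443  0.29094585]]
```

The end of the grip is at (290,220) with the button on its left (-y) side at (262,218). The geometry gives the lever at 70° and the grip point at (0.598,-0.232,0.269). I go down around it.

```bash
python3 -m creep '0.003 0.0018 0 0 0.07;0 0 -0.02 0 0.07;0 0 -0.02 0 0.07;0 0 -0.02 0 0.07;0 0 -0.02 0 0.07;0 0 -0.011 0 0.07;0 0 0 0 0.07;0 0 0 0 0.07'
python3 - <<'E'
from h import *
st()
E
```

```text
t: 30.7
ee_pos: [0.5982, -0.2319, 0.2583]
orientation: [[0.001, 1.0, 0.001], [1.0, -0.001, -0.0], [-0.0, 0.001, -1.0]]
ft_force: [-0.2, -0.1, 0.5]
width: 0.0701
t 30.7 p [ 0.5982 -0.2319  0.2583] yaw 89.96 w 0.0701 F [-0.2 -0.1  0.5] q [ 0.69  0.56 -0.59  1.18  0.3   1.49  1.71]
```

```bash
python3 -m creep '0 0 0 0 0.02;0 0 0 0 0.01;0 0 0 0 0.01;0 0 0 0 0.01;0 0 0 0 0.01;0 0 0 0 0.01;0 0 0 0 0.01;0 0 0 0 0.01' 40
python3 - <<'E'
from h import *
st(); grab('top','t12'); crop('t12',300,90,440,195,5,'t12c')
import numpy as np
a=np.radians(70.3-np.arange(0,72,5.));print(np.diff(-.222*np.cos(a)).round(4),np.diff(.222*np.sin(a)).round(4))
E
```

```text
t: 31.5
ee_pos: [0.5982, -0.2314, 0.2594]
orientation: [[0.001, 1.0, 0.002], [1.0, -0.001, -0.0], [-0.0, 0.002, -1.0]]
ft_force: [-2.6, 0.6, 6.0]
width: 0.0237
t 31.5 p [ 0.5982 -0.2314  0.2594] yaw 89.97 w 0.0237 F [-2.6  0.6  6. ] q [ 0.69  0.56 -0.6   1.18  0.3   1.49  1.71]
[-0.0179 -0.0172 -0.0164 -0.0154 -0.0143 -0.0132 -0.0119 -0.0105 -0.009
 -0.0075 -0.0059 -0.0043 -0.0026 -0.0009] [-0.0073 -0.0089 -0.0103 -0.0117 -0.013  -0.0142 -0.0153 -0.0163 -0.0171
 -0.0179 -0.0184 -0.0189 -0.0192 -0.0193]
```

View pics/t12c.png

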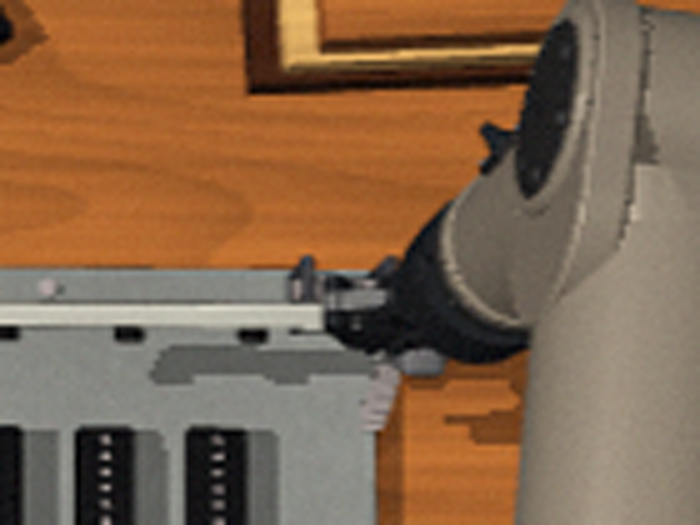

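Width 0.0237 means the button is fully in (24 + 1 mm). I keep it squeezed and swing along the arc.

```bash
python3 -m creep '-0.009 0 -0.0036 0 0.01;-0.009 0 -0.0037 0 0.01;-0.0086 0 -0.0044 0 0.01;-0.0086 0 -0.0045 0 0.01;-0.0082 0 -0.0051 0 0.01;-0.0082 0 -0.0052 0 0.01;-0.0077 0 -0.0058 0 0.01;-0.0077 0 -0.0059 0 0.01'
python3 - <<'E'
from h import *
st()
E
```

```text
t: 32.35
ee_pos: [0.5326, -0.2314, 0.2216]
orientation: [[0.0, 1.0, 0.006], [1.0, -0.0, -0.001], [-0.001, 0.006, -1.0]]
ft_force: [-0.1, 0.6, 5.4]
width: 0.0237
t 32.35 p [ 0.5326 -0.2314  0.2216] yaw 89.99 w 0.0237 F [-0.1  0.6  5.4] q [ 0.81  0.45 -0.61  1.44  0.26  1.33  1.75]
```

```bash
python3 -m creep '-0.0072 0 -0.0064 0 0.01;-0.0071 0 -0.0066 0 0.01;-0.0066 0 -0.007 0 0.01;-0.0066 0 -0.0072 0 0.01;-0.006 0 -0.0076 0 0.01;-0.0059 0 -0.0077 0 0.01;-0.0053 0 -0.0081 0 0.01;-0.0052 0 -0.0082 0 0.01'
python3 -m creep '-0.0046 0 -0.0085 0 0.01;-0.0044 0 -0.0086 0 0.01;-0.0038 0 -0.0089 0 0.01;-0.0037 0 -0.009 0 0.01;-0.003 0 -0.0092 0 0.01;-0.0029 0 -0.0092 0 0.01;-0.0022 0 -0.0094 0 0.01;-0.0021 0 -0.0095 0 0.01'
python3 - <<'E'
from h import *
st()
E
```

```text
t: 33.15
ee_pos: [0.4811, -0.2314, 0.1608]
orientation: [[0.0, 1.0, 0.001], [1.0, -0.0, 0.0], [0.0, 0.001, -1.0]]
ft_force: [0.2, 2.1, 3.6]
width: 0.0235
t: 33.95
ee_pos: [0.4538, -0.2314, 0.0874]
orientation: [[0.0, 1.0, -0.0], [1.0, -0.0, 0.001], [0.001, -0.0, -1.0]]
ft_force: [-1.3, 3.4, 2.3]
width: 0.0237
t 33.95 p [ 0.4538 -0.2314  0.0874] yaw 89.98 w 0.0237 F [-1.3  3.4  2.3] q [ 0.89  0.44 -0.59  1.81  0.29  0.98  1.76]
```

```bash
python3 -m creep '-0.001 0 -0.007 0 0.01;-0.001 0 -0.006 0 0.01;-0.001 0 -0.005 0 0.01;0 0 -0.004 0 0.01;0 0 -0.003 0 0.01;0 0 -0.002 0 0.01;0 0 -0.001 0 0.01;0 0 0 0 0.01'
python3 - <<'E'
from h import *
st()
E
```

```text
t: 34.75
ee_pos: [0.4505, -0.2314, 0.061]
orientation: [[0.001, 1.0, -0.002], [1.0, -0.001, 0.0], [0.0, -0.002, -1.0]]
ft_force: [-3.4, 5.5, 8.2]
width: 0.0241
t 34.75 p [ 0.4505 -0.2314  0.061 ] yaw 89.97 w 0.0241 F [-3.4  5.5  8.2] q [ 0.88  0.47 -0.57  1.85  0.31  0.92  1.74]
```

```bash
python3 -m creep '0 0 -0.001 0 0.01;0 0 -0.001 0 0.01;0 0 0 0 0.01;0 0 0 0 0.01;0 0 0 0 0.01;0 0 0 0 0.01;0 0 0 0 0.01;0 0 0 0 0.01'
python3 -m creep '0 0 0 0 0.07;0 0 0 0 0.07;0 0 0 0 0.07;0 0 0 0 0.07;0 0 0 0 0.07;0 0 0.02 0 0.07;0 0 0.04 0 0.07;0 0 0.05 0 0.07'
python3 -m creep '-0.01 0 0.05 0 0.07;-0.01 0 0.05 0 0.07;-0.01 0 0.03 0 0.07;0 0 0 0 0.07;0 0 0 0 0.07;0 0 0 0 0.07;0 0 0 0 0.07;0 0 0 0 0.07'
python3 - <<'E'
from h import *
st(); f=grab('wrist','w13'); g=grab('top','t13'); s=grab('scene','s13')
cv2.imwrite('pics/s13b.png',cv2.resize(cv2.imread('pics/s13.png'),(800,600)))
obb(g,.026,.038,'tshell',mn=200);obb(g,.082,.096,'tfin',mn=20,box=(.5,.62,.05,.2))
C=cloud(f);
for P,tag in ((C,'w'),(cloud(s),'s'),(cloud(g),'t')):
    for x in (.43,.45,.47,.5,.53,.56,.6):
        Q=P[(abs(P[:,:,0]-x)<.006)&(abs(P[:,:,1]+.231)<.008)&(P[:,:,2]<.13)]
        if len(Q): print(tag,x,np.percentile(Q[:,2],[50,95]).round(4))
E
```

```text
t: 35.55
ee_pos: [0.4505, -0.2315, 0.0608]
orientation: [[0.001, 1.0, -0.002], [1.0, -0.001, -0.001], [-0.001, -0.002, -1.0]]
ft_force: [-8.9, 6.7, 21.3]
width: 0.0235
t: 36.35
ee_pos: [0.4493, -0.2312, 0.1676]
orientation: [[0.0, 1.0, -0.005], [1.0, -0.0, 0.003], [0.003, -0.005, -1.0]]
ft_force: [1.3, -1.5, 0.9]
width: 0.0704
t: 37.15
ee_pos: [0.4211, -0.2316, 0.295]
orientation: [[0.0, 1.0, -0.002], [1.0, -0.0, 0.002], [0.002, -0.002, -1.0]]
ft_force: [0.2, 0.5, -0.6]
width: 0.0699
t 37.15 p [ 0.4211 -0.2316  0.295 ] yaw 89.99 w 0.0699 F [ 0.2  0.5 -0.6] q [ 1.01  0.19 -0.65  1.56  0.12  1.42  1.93]
tshell px [214. 183.] 277 z 0.0341 c [566.1 251.9] size [87.  50.5] ang 6.79
tshell px [218. 214.] 291 z 0.0344 c [464.1 239.1] size [82.7 50.1] ang 7.04
tfin px [254. 183.] 97 z 0.09 c [553.3 117.4] size [13.7 58.6] ang 1.0
w 0.43 [0.0823 0.0895]
w 0.45 [0.088  0.0891]
w 0.47 [0.0869 0.0881]
w 0.5 [0.0851 0.0862]
w 0.53 [0.0791 0.0803]
w 0.56 [0.0772 0.0788]
w 0.6 [0.0749 0.0759]
s 0.43 [0.0025 0.0903]
s 0.45 [0.083  0.0908]
s 0.47 [0.0843 0.0893]
s 0.5 [0.0834 0.0887]
s 0.53 [0.0741 0.082 ]
s 0.56 [0.0612 0.0787]
s 0.6 [0.0653 0.0767]
t 0.43 [-0.0008  0.005 ]
t 0.45 [0.0023 0.0887]
t 0.47 [0.0863 0.0902]
t 0.5 [0.0843 0.089 ]
t 0.53 [0.0781 0.0832]
t 0.56 [0.0773 0.0819]
t 0.6 [0.0734 0.0778]
```

View pics/s13b.png

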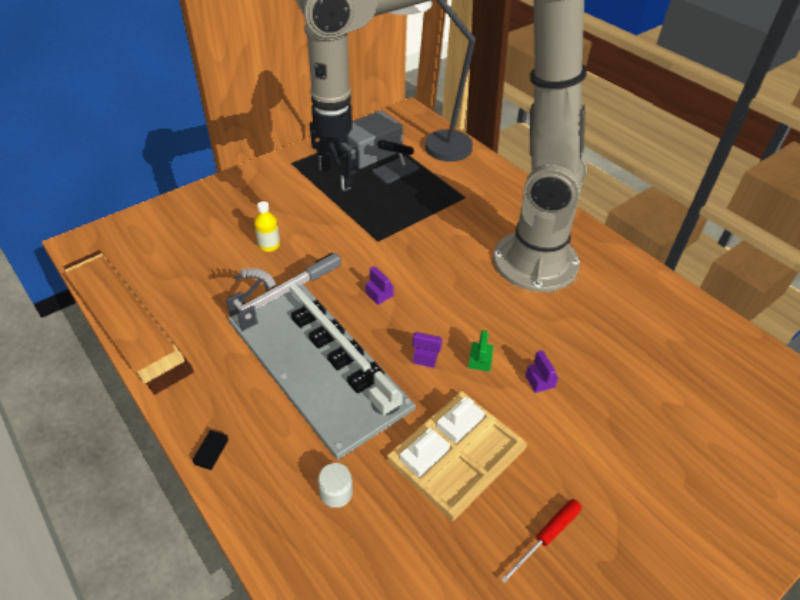

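View pics/w13.png

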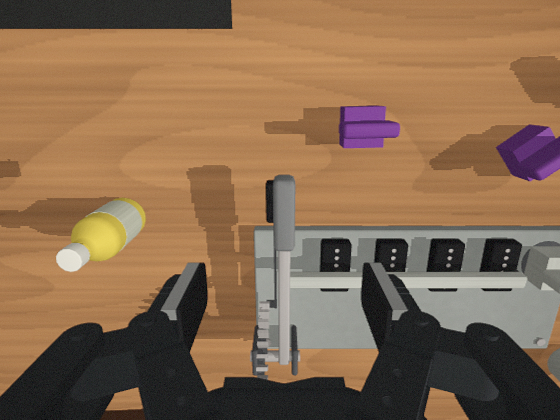

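The lever slopes 3.1–3.3° above level, and the stop is at 3.4° (1.25 rad), so it is fully down. The covers, handle and bystanders look right, and the arm is clear. Handing in.

```bash
python3 - <<'E'
from h import *
st(); print(bot.finish_job())
E
```

```text
t 37.3 p [ 0.4214 -0.2317  0.2958] yaw 89.98 w 0.0699 F [-0.3 -0.8  0.3] q [ 1.01  0.19 -0.65  1.56  0.12  1.43  1.93]
the job is handed in; nothing more can be done
None
```

The job is done and handed in at t = 37 s; the hand-in gives no verdict.

**What I did**
- **Covers:** there were two, and each now stands in its own recess in the rack.
- **Wing handle:** it was knocked about 3 cm aside partway through. I found the silver one again and fitted it fully onto the shaft.
- **Lever:** I squeezed the release button, kept it squeezed while swinging the lever down to its stop, then let go and backed clear.

**What the last checks showed**

| Item | Measured | Needed |
|---|---|---|
| Covers, shell tops | 34 mm above the bench | 34 mm when seated |
| Covers, offset from recess centre | within about 2 mm | under 10 mm |
| Handle, fin top | 89–90 mm | 90 mm fully down |
| Handle, offset from shaft | within about 2 mm | under 4 mm |
| Lever | 3.1–3.3° above level, about 1.25 rad | past 1.2 rad |
| Robot | clear, no contact force | touching nothing |

The glue bottle, screwdriver and tin look in their starting places in the final picture; I did not measure them.

**Disagreements**
- The lever started about 70° above level, not 75°.
- One cover's outline measured 87 mm long in the final top view against 82 mm in reality. Its centre and height agreed with the earlier views, so I took this as noise at the edge.

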